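# Slide the weights case into its corner stop

### The job

Push the tall, heavy weights case, which stands on a wider plywood base board, across the worktop into the aluminium corner stop until it is fully home: the back edge of its board flat against the long rail and the left edge against the short rail. Push only low down on the board, keeping the fingers off the tall case itself; it must slide on its feet and never be lifted or tipped. Leave the small things around it where they are.

Things in the scene. Friction and masses are not known exactly. Their poses are not given: they have to be found in the camera images.
- weights_case: Tall closed wooden case (56 x 106 mm, from 30 to 150 mm up) centred on a wider plywood board 120 (x) x 170 (y) mm, 8 to 30 mm up, on rubber feet set 32 mm (outer edge) from the middle in x. 0.64 to 0.92 kg; slides at 4 to 10 N. Pushed high on the case it tips. Origin: under the middle, at worktop height. x to its back (away from the robot, within 0.2 rad), y along its length to its left, z up.
- upper_case: The tall wooden case with steel corner guards, fixed on the board, not to be touched by the fingers: 56 (x) x 106 (y) mm, 30 to 150 mm above the worktop, its faces 32 mm inside the board's edges. Origin and axes are those of weights_case.
- case_corner (a point): The back left corner of the base board (60 mm along x, 85 mm along y from the case's origin, at worktop height); it belongs in the inner corner of the corner stop. Axes as the case.
- corner_stop: Fixed L of aluminium angle, rails 24 mm high, 8 mm thick, with 4 mm flanges outside. Origin: the inner corner, on the worktop. Long rail: 180 mm along -y, inner face to -x (to the robot). Short rail: 120 mm along -x, inner face to -y. z up; turned up to 0.15 rad. When home, the case is parallel to the stop, its origin at x = -60, y = -85 mm in this frame.
- acid_bottle_1: Brown dropper bottle, 30 mm diameter, 82 mm high, loose, standing behind the long rail. Origin: centre of the underside. Bystander.
- acid_bottle_2: Brown dropper bottle, 30 mm diameter, 82 mm high, loose, standing left of the short rail. Origin: centre of the underside. Bystander.
- loupe: Folding loupe with black case, 28 x 60 x 19 mm, loose, lying in front of and to the left of the stop. Origin: centre of the underside. Bystander.
- touchstone: Flat black stone, 40 x 64 x 11 mm, loose, to the right of the long rail. Origin: centre of the underside. Bystander.
- weight_1: Brass check weight, 22 mm diameter, 32 mm high, loose, standing left of the short rail near the corner. Origin: centre of the underside. Bystander.
- torch: Grey pocket torch, 37 x 124 x 37 mm, loose, lying near the front edge, left of the middle. Origin: centre of the underside. Bystander.
Mind the look-alikes: they are no part of the job. There is more than one size of the weights_case; the job needs the smaller.

How it is judged:
At the end, for the whole second after the job is handed in: The case stands flat and at rest on its feet in the corner stop: the back left corner of its board within 6 mm of each rail's inner face, its edges within 0.05 rad of parallel to the rails (x of case_corner in the frame of corner_stop above -0.006 m and y of case_corner in the frame of corner_stop above -0.006 m and horizontal distance between case_corner and corner_stop below 0.0085 m and angle between the x axis of weights_case and the x axis of corner_stop, either way round below 0.05 rad and angle between weights_case's own z axis and vertical below 0.03 rad and height (world z) of weights_case below 0.004 m and linear speed of weights_case below 0.01 m/s); the robot touches nothing.
It fails at once if the case is tipped by more than 0.12 rad (angle between weights_case's own z axis and vertical above 0.12 rad).
It fails at once if the case is lifted more than 12 mm (height (world z) of weights_case above 0.012 m).
It fails at once if a bystander is moved by more than 25 mm (distance of any of acid_bottle_1, acid_bottle_2, loupe, touchstone, weight_1, torch from where it was at the start of the episode above 0.025 m).
It fails at once if a bottle or the weight is knocked over (angle between any of acid_bottle_1, acid_bottle_2, weight_1's own z axis and vertical above 0.5 rad).
It fails at once if the fingers press on the tall case above the board with over 2 N (contact force between the fingers and upper_case above 2 N).
It also fails if it takes over 72 s, if anything falls off the work surface, if the arm or the gripper's body presses on something with over 40 N, if the wrist force passes 120 N, or if a joint passes its speed limit or range.

### The arm

A 7-joint arm with a two-finger parallel gripper is mounted at the origin on a cart in front of the work surface, level with it; the furniture and walls round the work are solid. World frame = base frame: x ahead of the robot, y to its left, z up, the work surface at z = 0. Lengths are in m, angles in rad, forces in N, time in s.
With the tool pointing down it reaches from about 0.4 to 0.85 m from the base axis. Payload 4.5 kg.
Tool frame: the origin (TCP) lies midway between the tips of the shut fingers; the grasp point (between the pads) lies 19 mm behind it; z points along the fingers, y is the direction in which the jaws open and shut (so a half turn about z gives the same grasp; the last joint's range is limited). The gripper opens to 88 mm and grips with 3 to 60 N. Pads are 18 mm wide; open, the fingers measure 123 mm over their backs; the gripper's body (75 mm by 187 mm) begins 45 mm behind the grasp point.
Start: joints at [1.381, 0.689, -0.195, 1.565, 0.157, 0.902, -0.215], TCP at [0.139, -0.609, 0.239] pointing down, gripper open.
Joint ranges: [-3.01, 3.01], [-0.46, 2.08], [-1.47, 1.51], [0.13, 2.56], [-1, 4.14], [0.04, 2.09], [-2.66, 2.66]. Speed limits (rad/s): [2.57, 2.57, 3.14, 3.14, 3.14, 3.14, 3.14].

### API

Orientations are given as a unit quaternion [x, y, z, w].
In Python, from plant import r gives the robot as it stands.
- The arm moves only by the tool play_rows, never from a script. Its argument "targets" is a list of rows, each an object of numbers: "jaw": the closure, from 0 (fully open) to 1 (shut); "dx", "dy", "dz": the shift along the tool's x, y, z in m; "yaw": the turn about the tool's z in rad. A call has exactly 5 rows; each row shifts and turns the pose as measured when the row begins, along the tool's axes as they then stand; what a row does not reach is not made up. A row lasts 1/10 s, in which the tool goes at most 50 mm and 8.59 degrees, less where a joint would pass 70% of its speed; a pose out of reach is approached as far as the arm can. A call with a gripper value outside its range is refused whole. The fingers move at their own pace and stop on an object; "squeeze" is the grip in N (left out, the last holds). Time passes only in rows, so rows that do not move let the fingers close, or fill a call up. It gives the time, the measured TCP pose, the force and the opening at its end, in the units of the state.
- r.get_state(): the state, without advancing time (a new reading comes with each control period).
- r.snapshot(name): name is "side" or "top" or "wrist"; returns a dict with "frame" (420x560x3 uint8, red, green, blue), "z_map" (420x560 float32, m along the optical axis (not along the pixel's ray), 0 where there is no reading), "mtx" (3x3 intrinsics, pixels), "dist_coeffs" ([k1, k2, p1, p2, k3] as OpenCV has them; the pictures are not rectified), "position" and "orientation" of the camera in the world; the wrist camera has in their place "T_tool_cam" (4x4, takes a point from camera to tool coordinates, whose origin is the TCP and whose axes are the flange's). Camera axes: x right, y up, looking along -z (the intrinsics and any distortion apply to the point x, -y, -z); pixel columns grow to the right and rows downward; lengths in m; the calibration is good to about 2 mm. A picture is of the moment at which its call begins: read the wrist's pose just before it.
- r.finish_job(): hands the job in, once; it reports no verdict.
The state is a dict: "clock": time; "q": joint angles; "qd": joint speeds; "joint_torque": joint torques, N m; "tool_pos": TCP position; "eef_rot": TCP orientation; "contact_force": force on the tool from outside, world axes, zero at the start; "moment": the same for the moment, N m; "opening": opening from 0.0 (shut) to 1.0 (fully open).
Only numpy, scipy, OpenCV 4.12 (cv2) and the standard library are available. Lean on these libraries where they do the work, as an engineer would, in place of code of your own. Each camera call takes 0.05 s, during which the arm holds its last target.

## Working session

There is one attempt and no reset: what is moved stays moved. The work goes in short steps, Python scripts to look and compute and a tool call to move; the robot and the scene stay as the last step left them, time stands still between calls to the robot, and variables do not carry over. Pictures are saved under pics/ and viewed, and the job is handed in when it is done.

Besides the shell and the picture viewer there is one more tool, called after "Request:" in YAML: its name, and indented under it one key for each argument. play_rows: Moves the arm, as the interface text tells. Its arguments: {"type":"object","properties":{"targets":{"type":"array"},"squeeze":{"type":"number"}},"required":["targets"]}

```bash
ls; mkdir -p pics; cat > h.py <<'E'
import numpy as np, cv2
from plant import r
from scipy.spatial.transform import Rotation as R
def cam(s):
    return np.array(s['position']),R.from_quat(s['orientation']) if len(np.array(s['orientation']).shape)==1 else R.from_matrix(s['orientation'])
def pts(s,uv,z=None):
    uv=np.array(uv,float).reshape(-1,1,2)
    n=cv2.undistortPoints(uv,np.array(s['mtx']),np.array(s['dist_coeffs'])).reshape(-1,2)
    d=np.c_[n[:,0],-n[:,1],-np.ones(len(n))]
    p,o=cam(s); D=o.apply(d)
    if z is None:
        u=uv.reshape(-1,2).round().astype(int); k=s['z_map'][u[:,1],u[:,0]][:,None]
    else: k=((z-p[2])/D[:,2])[:,None]
    return p+D*k
def save(s,n): cv2.imwrite('pics/'+n,cv2.cvtColor(s['frame'],cv2.COLOR_RGB2BGR))
E
python3 - <<'E'
from h import *
import pickle
for n in ['side','top']:
    s=r.snapshot(n); save(s,n+'0.png'); pickle.dump(s,open(n+'0.pkl','wb')); print(n,s['position'],s['orientation'])
print(r.get_state())
E
```

```text
pics
side [0.23915751 0.89037803 0.80367182] [-0.07929207  0.46858119  0.86967913 -0.13342657]
top [ 0.51866703 -0.2417771   1.15161827] [-0.02714413  0.0205358   0.71517407 -0.69811713]
{'clock': 0.1, 'q': array([ 1.38077613,  0.68987114, -0.1945229 ,  1.5662331 ,  0.15732611,
        0.90248817, -0.21511021]), 'qd': array([-0.00041619, -0.00210479, -0.00115691, -0.00149907,  0.00013362,
        0.00031186, -0.00118114]), 'joint_torque': array([-2.49478180e-03, -5.28501856e+01, -1.27115875e+00, -1.53837097e+01,
       -5.25142509e-02,  2.00702882e-03,  4.05289882e-05]), 'tool_pos': array([ 0.138552  , -0.60887711,  0.23801023]), 'eef_rot': array([ 9.93739607e-01,  1.11718161e-01, -1.57443575e-04, -7.87574296e-04]), 'contact_force': array([ 0.9492678 , -0.20026925,  0.01807981]), 'moment': array([-0.00388154, -0.03996836,  0.02196119]), 'opening': 0.9968339112588755}
```

View pics/top0.png

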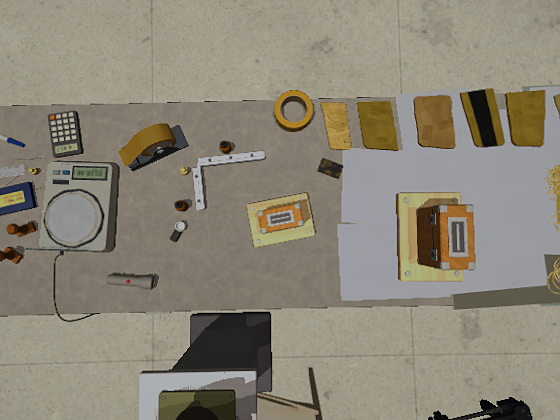

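View pics/side0.png

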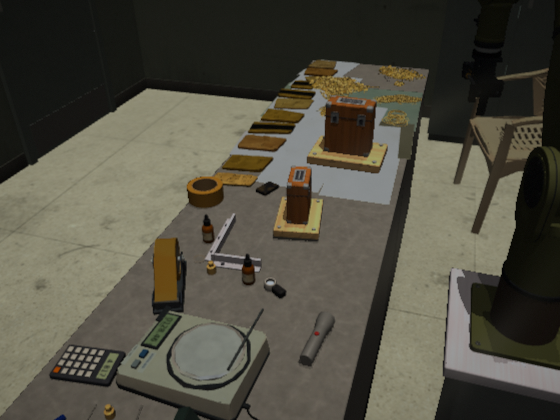

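The possible targets in the top view are the small case on its board at (281,219) and the large case at (437,237). The job needs the smaller one, at (281,219). The stop's inner corner is near (200,163), with the long rail running right to (265,155) and the short rail running down to (200,208). Next I'll check this in a close crop.

```bash
python3 - <<'E'
import pickle,cv2
s=pickle.load(open('top0.pkl','rb'))
f=s['frame'][135:255,165:345][:,:,::-1]
f=cv2.resize(f,None,fx=4.4,fy=4.4,interpolation=cv2.INTER_CUBIC)
for i in range(0,180,20): cv2.putText(f,str(165+i),(int(i*4.4),10),0,.35,(255,255,255),1); cv2.line(f,(int(i*4.4),12),(int(i*4.4),20),(0,0,255),1)
for i in range(0,120,20): cv2.putText(f,str(135+i),(0,int(i*4.4)),0,.35,(255,255,255),1); cv2.line(f,(0,int(i*4.4)),(8,int(i*4.4)),(0,0,255),1)
cv2.imwrite('pics/crop0.png',f)
E
```

```text
(no output)
```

View pics/crop0.png

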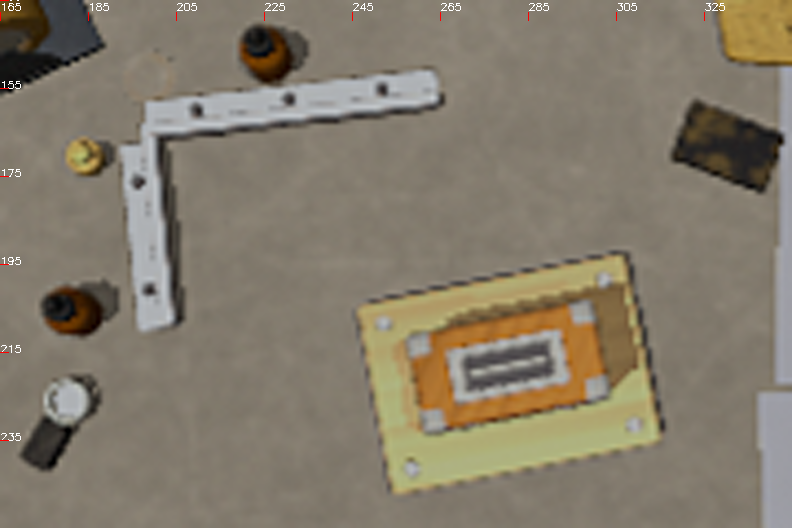

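The crop confirms the small case on its plywood board, with a handle plate and corner guards on top. Its board corners are at crop pixels (358,308), (627,254), (660,437) and (393,492). The stop's inner corner is at about (160,136).

```bash
cat >> h.py <<'E'
def pose(b):  # corners BL,BR,FR,FL
    b=np.array(b)[:,:2]; t=np.array([[.06,.085],[.06,-.085],[-.06,-.085],[-.06,.085]])
    c=b.mean(0); q=b-c; a=np.arctan2((t[:,0]*q[:,1]-t[:,1]*q[:,0]).sum(),(t*q).sum())
    return c,a
E
python3 - <<'E'
from h import *
import pickle
s=pickle.load(open('top0.pkl','rb'))
cv=lambda a:(np.array(a,float)+.5)/4.4-.5+[165,135]
b=pts(s,cv([(358,308),(627,254),(660,437),(393,492)]),.03); print(b.round(4)); 
print([np.linalg.norm(b[i]-b[(i+1)%4]).round(4) for i in range(4)]); print('case',pose(b))
st=pts(s,cv([(161,137),(440,104),(173,323)]),.024); print('stop',st.round(4))
v=st[1]-st[0]; w=st[2]-st[0]; print(np.linalg.norm(v),np.linalg.norm(w),np.arctan2(v[0],-v[1]),np.arctan2(-w[1],-w[0]))
st=pts(s,cv([(148,103),(436,70),(137,329)]),.024); print('outer',st.round(4))
for n,c,z in [('b1',(262,40),.08),('b2',(58,300),.08),('w',(84,155),.03),('loupe',(58,425),.01),('stone',(727,146),.011)]: print(n,pts(s,cv([c]),z).round(3))
print(pts(s,[(132,281)],.03))
# depth check
print(pts(s,cv([(500,470),(380,400),(560,275),(150,240),(300,200)])).round(4))
E
```

```text
[[ 0.5999 -0.1448  0.03  ]
 [ 0.6295 -0.3131  0.03  ]
 [ 0.5153 -0.3303  0.03  ]
 [ 0.4853 -0.1644  0.03  ]]
[np.float64(0.1709), np.float64(0.1155), np.float64(0.1686), np.float64(0.1162)]
case (array([ 0.55750854, -0.23814056]), np.float64(0.17079381399147364))
stop [[ 0.7114 -0.0222  0.024 ]
 [ 0.728  -0.1984  0.024 ]
 [ 0.5937 -0.0283  0.024 ]]
0.17702531866863983 0.11777605497010316 0.09387882897808145 0.05214284117344401
outer [[ 0.7332 -0.0143  0.024 ]
 [ 0.7497 -0.1964  0.024 ]
 [ 0.5905 -0.0058  0.024 ]]
b1 [[ 0.759 -0.095  0.08 ]]
b2 [[0.605 0.029 0.08 ]]
w [[0.7   0.025 0.03 ]]
loupe [[0.532 0.048 0.01 ]]
stone [[ 0.699 -0.38   0.011]]
[[0.40049641 0.16688299 0.03      ]]
[[ 0.4973 -0.2308  0.0289]
 [ 0.5423 -0.1575  0.031 ]
 [ 0.6172 -0.271   0.0325]
 [ 0.6465 -0.0142  0.0223]
 [ 0.6728 -0.106  -0.0023]]
```

```bash
cat >> h.py <<'E'
def go(x,y,z=None,yaw=None):
    s=r.get_state(); p=np.array(s['tool_pos']); o=R.from_quat(s['eef_rot']); M=o.as_matrix()
    a=np.arctan2(M[1,0],M[0,0])
    d=np.array([x,y,p[2] if z is None else z])-p
    print('t',round(s['clock'],2),'tcp',p.round(4),'ang',a.round(4),'tilt',np.round(M[2,2],5),'F',np.round(s['contact_force'],1),'op',round(s['opening'],2),'q',np.round(s['q'],2))
    print('tool shift',(M.T@d).round(4), 'yaw' , None if yaw is None else round(-(yaw-a),3))
E
python3 - <<'E'
from h import *
go(.30,-.40); go(.577,-.350,.15,1.741)
E
```

```text
t 0.1 tcp [ 0.1386 -0.6089  0.238 ] ang 0.2239 tilt -1.0 F [ 0.9 -0.2  0. ] op 1.0 q [ 1.38  0.69 -0.19  1.57  0.16  0.9  -0.22]
tool shift [ 2.038e-01 -1.678e-01  2.000e-04] yaw None
t 0.1 tcp [ 0.1386 -0.6089  0.238 ] ang 0.2239 tilt -1.0 F [ 0.9 -0.2  0. ] op 1.0 q [ 1.38  0.69 -0.19  1.57  0.16  0.9  -0.22]
tool shift [ 0.485  -0.1549  0.0882] yaw -1.517
```

Request:
play_rows:
  targets:
    - {"jaw": 0.35, "dx": 0.036, "dy": -0.034, "dz": 0, "yaw": 0}
    - {"jaw": 0.35, "dx": 0.036, "dy": -0.034, "dz": 0, "yaw": 0}
    - {"jaw": 0.35, "dx": 0.036, "dy": -0.034, "dz": 0, "yaw": 0}
    - {"jaw": 0.35, "dx": 0.036, "dy": -0.034, "dz": 0, "yaw": 0}
    - {"jaw": 0.35, "dx": 0.036, "dy": -0.034, "dz": 0, "yaw": 0}
  squeeze: 20

```text
clock: 0.6
tool_pos: [0.2733, -0.4051, 0.2349]
eef_rot: [0.995, 0.103, -0.002, 0.0]
contact_force: [1.3, -0.1, -0.6]
opening: 0.648
```

```bash
python3 - <<'E'
from h import *
go(.577,-.350,.15,1.741)
E
```

```text
t 0.6 tcp [ 0.2733 -0.4051  0.2349] ang 0.2074 tilt -0.99999 F [ 1.3 -0.1 -0.6] op 0.65 q [ 0.99  0.52 -0.17  1.97  0.14  0.66 -0.63]
tool shift [0.3089 0.0086 0.0837] yaw -1.534
```

Request:
play_rows:
  targets:
    - {"jaw": 0.35, "dx": 0.045, "dy": 0, "dz": 0, "yaw": 0}
    - {"jaw": 0.35, "dx": 0.045, "dy": 0, "dz": 0, "yaw": 0}
    - {"jaw": 0.35, "dx": 0.045, "dy": 0, "dz": 0, "yaw": 0}
    - {"jaw": 0.35, "dx": 0.045, "dy": 0, "dz": 0, "yaw": 0}
    - {"jaw": 0.35, "dx": 0.045, "dy": 0, "dz": 0, "yaw": 0}

```text
clock: 1.1
tool_pos: [0.4957, -0.3488, 0.2317]
eef_rot: [0.995, 0.104, -0.006, -0.003]
contact_force: [0.9, -1.1, -0.6]
opening: 0.649
```

Request:
play_rows:
  targets:
    - {"jaw": 0.35, "dx": 0, "dy": 0, "dz": 0, "yaw": -0.149}
    - {"jaw": 0.35, "dx": 0, "dy": 0, "dz": 0, "yaw": -0.149}
    - {"jaw": 0.35, "dx": 0, "dy": 0, "dz": 0, "yaw": -0.149}
    - {"jaw": 0.35, "dx": 0, "dy": 0, "dz": 0, "yaw": -0.149}
    - {"jaw": 0.35, "dx": 0, "dy": 0, "dz": 0, "yaw": -0.149}

```text
clock: 1.6
tool_pos: [0.5052, -0.3407, 0.2289]
eef_rot: [0.886, 0.464, -0.003, -0.007]
contact_force: [-1.0, 0.2, 0.6]
opening: 0.651
```

Request:
play_rows:
  targets:
    - {"jaw": 0.35, "dx": 0, "dy": 0, "dz": 0, "yaw": -0.149}
    - {"jaw": 0.35, "dx": 0, "dy": 0, "dz": 0, "yaw": -0.149}
    - {"jaw": 0.35, "dx": 0, "dy": 0, "dz": 0, "yaw": -0.149}
    - {"jaw": 0.35, "dx": 0, "dy": 0, "dz": 0, "yaw": -0.149}
    - {"jaw": 0.35, "dx": 0, "dy": 0, "dz": 0, "yaw": -0.149}

```text
clock: 2.1
tool_pos: [0.5033, -0.3402, 0.2264]
eef_rot: [0.655, 0.756, -0.001, -0.01]
contact_force: [-0.3, 0.5, -0.4]
opening: 0.648
```

```bash
python3 - <<'E'
from h import *
go(.577,-.350,.1,1.741)
E
```

```text
t 2.1 tcp [ 0.5033 -0.3402  0.2264] ang 1.7141 tilt -0.99981 F [-0.3  0.5 -0.4] op 0.65 q [ 0.83  0.74 -0.57  1.6   0.45  0.96  0.25]
tool shift [-0.022   0.0733  0.1251] yaw -0.027
```

Request:
play_rows:
  targets:
    - {"jaw": 0.35, "dx": -0.007, "dy": 0.025, "dz": 0.02, "yaw": -0.03}
    - {"jaw": 0.35, "dx": -0.007, "dy": 0.025, "dz": 0.02, "yaw": 0}
    - {"jaw": 0.35, "dx": -0.008, "dy": 0.024, "dz": 0.02, "yaw": 0}
    - {"jaw": 0.35, "dx": 0, "dy": 0, "dz": 0.02, "yaw": 0}
    - {"jaw": 0.35, "dx": 0, "dy": 0, "dz": 0.02, "yaw": 0}

```text
clock: 2.6
tool_pos: [0.5807, -0.3507, 0.1224]
eef_rot: [0.642, 0.766, -0.001, -0.009]
contact_force: [-0.9, 0.2, -0.2]
opening: 0.65
```

```bash
python3 - <<'E'
from h import *
go(.577,-.350,.012,1.741)
s=r.snapshot('top'); save(s,'top1.png'); s=r.snapshot('side'); save(s,'side1.png')
E
```

```text
t 2.6 tcp [ 0.5807 -0.3507  0.1224] ang 1.7462 tilt -0.99985 F [-0.9  0.2 -0.2] op 0.65 q [ 0.73  0.95 -0.52  1.45  0.53  0.9   0.23]
tool shift [-0.     -0.0023  0.1104] yaw 0.005
```

View pics/top1.png

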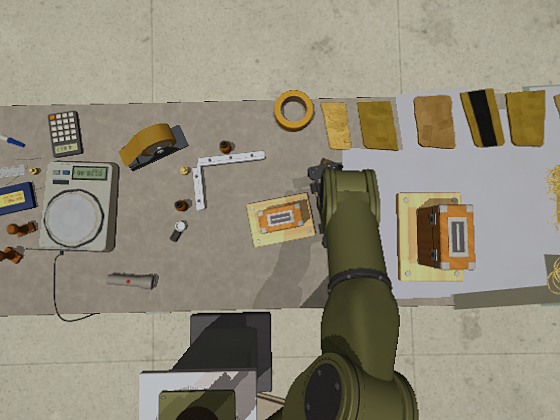

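View pics/side1.png

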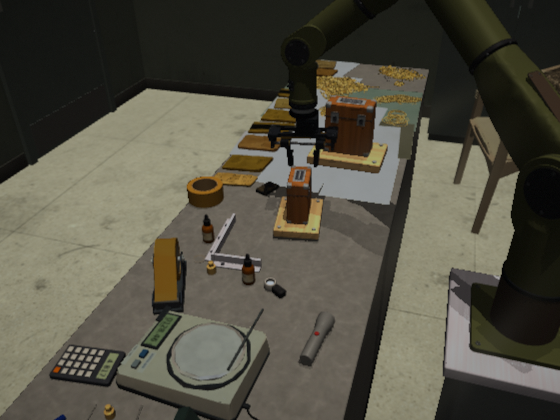

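The gripper is now to the right of the small case, with the fingers clear of the board's right edge at top-view pixel (315,215). I'll descend here.

Request:
play_rows:
  targets:
    - {"jaw": 0.35, "dx": 0, "dy": 0, "dz": 0.025, "yaw": 0}
    - {"jaw": 0.35, "dx": 0, "dy": 0, "dz": 0.025, "yaw": 0}
    - {"jaw": 0.35, "dx": 0, "dy": 0, "dz": 0.025, "yaw": 0}
    - {"jaw": 0.35, "dx": 0, "dy": 0, "dz": 0.02, "yaw": 0}
    - {"jaw": 0.35, "dx": 0, "dy": 0, "dz": 0.01, "yaw": 0}

```text
clock: 3.2
tool_pos: [0.5792, -0.3508, 0.0181]
eef_rot: [0.643, 0.766, -0.001, -0.008]
contact_force: [-0.2, 0.0, 0.2]
opening: 0.649
```

```bash
python3 - <<'E'
from h import *
go(.577,-.350,.012,1.741)
s=r.snapshot('wrist'); save(s,'wrist1.png')
E
```

```text
t 3.2 tcp [ 0.5792 -0.3508  0.0181] ang 1.7449 tilt -0.99988 F [-0.2  0.   0.2] op 0.65 q [ 0.7   1.08 -0.45  1.49  0.61  0.74  0.17]
tool shift [ 0.0011 -0.002   0.0061] yaw 0.004
```

View pics/wrist1.png

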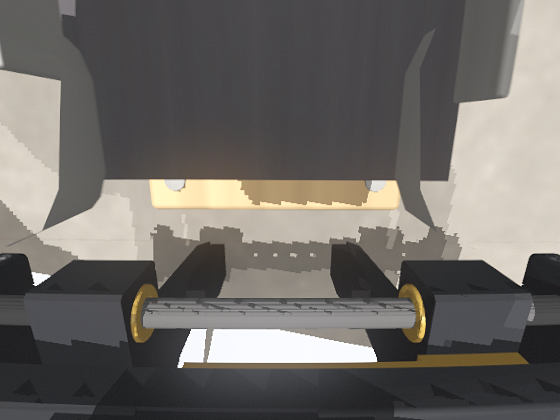

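The wrist view shows the board edge parallel to the jaws at row 205, plus a dark slab above row 180 that I need to identify from depth.

```bash
python3 - <<'E'
from h import *
s=r.snapshot('wrist'); T=np.array(s['T_tool_cam']); print(T.round(3)); print(s['mtx'],s['dist_coeffs'])
for u in [(280,20),(280,100),(280,170),(120,170),(440,170),(280,195),(160,205),(395,205),(280,240),(210,270),(350,270),(90,280),(30,150),(490,60)]:
    n=cv2.undistortPoints(np.array([[u]],float),np.array(s['mtx']),np.array(s['dist_coeffs'])).ravel()
    z=s['z_map'][u[1],u[0]]; print(u,(T@np.array([n[0]*z,-n[1]*z,-z,1]))[:3].round(4),z)
E
```

```text
[[-0.     0.96   0.279  0.072]
 [ 1.     0.    -0.     0.   ]
 [-0.     0.279 -0.96  -0.146]
 [ 0.     0.     0.     1.   ]]
[[296.58524454   0.         277.73147308]
 [  0.         296.58524454 206.86757908]
 [  0.           0.           1.        ]] [-0.03801585  0.          0.          0.          0.        ]
(280, 20) [ 0.0724  0.0002 -0.1464] 0.0
(280, 100) [ 0.0724  0.0002 -0.1464] 0.0
(280, 170) [ 0.0724  0.0002 -0.1464] 0.0
(120, 170) [ 0.0724  0.0002 -0.1464] 0.0
(440, 170) [ 0.0724  0.0002 -0.1464] 0.0
(280, 195) [ 0.0393  0.0014 -0.0125] 0.13774869
(160, 205) [ 0.0347 -0.0549 -0.0133] 0.13828196
(395, 205) [ 0.0345  0.0555 -0.0128] 0.13883835
(280, 240) [0.0042 0.0017 0.0178] 0.17668279
(210, 270) [ 0.0093 -0.0296 -0.0289] 0.13032538
(350, 270) [ 0.0095  0.0321 -0.0294] 0.12989809
(90, 280) [ 0.0341 -0.0472 -0.0807] 0.0736949
(30, 150) [ 0.0579 -0.1397  0.0189] 0.16266334
(490, 60) [ 0.0724  0.0002 -0.1464] 0.0
```

```bash
python3 - <<'E'
from h import *
s=r.snapshot('side'); f=s['frame'][100:260,220:400][:,:,::-1]; cv2.imwrite('pics/side2.png',cv2.resize(f,None,fx=3.7,fy=3.7,interpolation=cv2.INTER_CUBIC))
s=r.snapshot('top'); f=s['frame'][135:255,225:405][:,:,::-1]; cv2.imwrite('pics/top2.png',cv2.resize(f,None,fx=4.4,fy=4.4,interpolation=cv2.INTER_CUBIC))
E
```

```text
(no output)
```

View pics/side2.png

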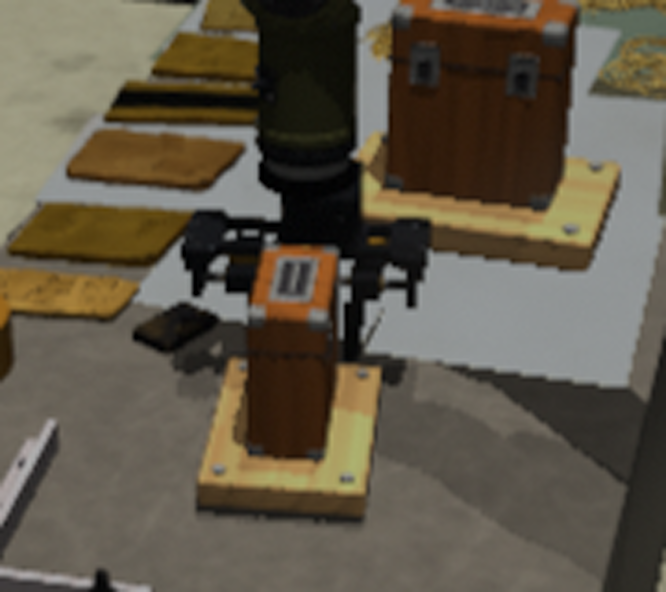

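View pics/top2.png

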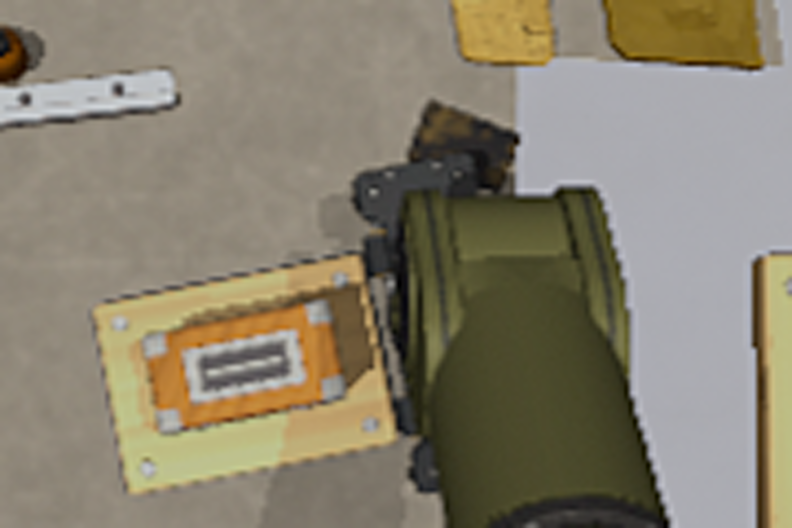

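Request:
play_rows:
  targets:
    - {"jaw": 0.35, "dx": 0.008, "dy": 0, "dz": 0.004, "yaw": 0}
    - {"jaw": 0.35, "dx": 0.006, "dy": 0, "dz": 0, "yaw": 0}
    - {"jaw": 0.35, "dx": 0.004, "dy": 0, "dz": 0, "yaw": 0}
    - {"jaw": 0.35, "dx": 0.004, "dy": 0, "dz": 0, "yaw": 0}
    - {"jaw": 0.35, "dx": 0.004, "dy": 0, "dz": 0, "yaw": 0}

```text
clock: 3.9
tool_pos: [0.5783, -0.3269, 0.0203]
eef_rot: [0.643, 0.765, -0.0, -0.002]
contact_force: [1.2, -3.9, -1.7]
opening: 0.651
```

Request:
play_rows:
  targets:
    - {"jaw": 0.35, "dx": 0.004, "dy": 0, "dz": 0, "yaw": 0}
    - {"jaw": 0.35, "dx": 0.004, "dy": 0, "dz": 0, "yaw": 0}
    - {"jaw": 0.35, "dx": 0.004, "dy": 0, "dz": 0, "yaw": 0}
    - {"jaw": 0.35, "dx": 0.004, "dy": 0, "dz": 0, "yaw": 0}
    - {"jaw": 0.35, "dx": 0.004, "dy": 0, "dz": 0, "yaw": 0}

```text
clock: 4.4
tool_pos: [0.5743, -0.3104, 0.0205]
eef_rot: [0.645, 0.764, -0.002, 0.001]
contact_force: [0.9, -4.9, -2.5]
opening: 0.649
```

```bash
python3 - <<'E'
from h import *
go(.577,-.350,.014,1.741)
s=r.snapshot('side'); f=s['frame'][100:260,220:400][:,:,::-1]; cv2.imwrite('pics/side3.png',cv2.resize(f,None,fx=3.7,fy=3.7,interpolation=cv2.INTER_CUBIC))
E
```

```text
t 4.4 tcp [ 0.5743 -0.3104  0.0205] ang 1.7404 tilt -0.99999 F [ 0.9 -4.9 -2.5] op 0.65 q [ 0.64  1.04 -0.42  1.59  0.63  0.65  0.07]
tool shift [-0.0394 -0.004   0.0066] yaw -0.001
```

View pics/side3.png

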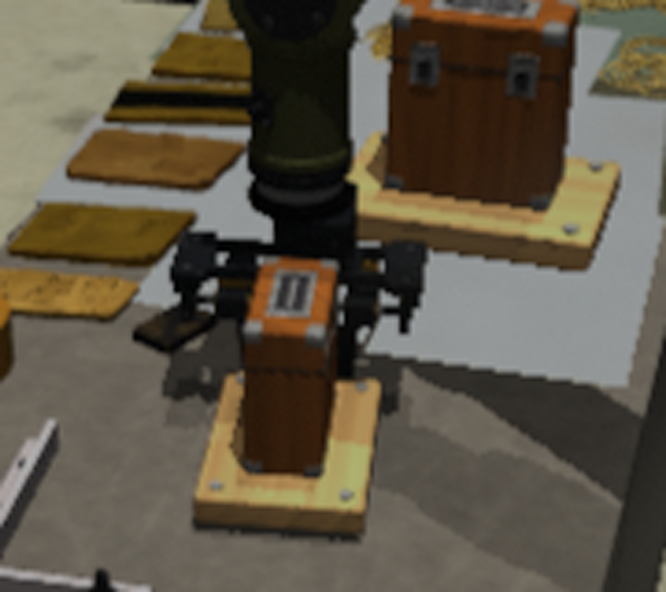

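Request:
play_rows:
  targets:
    - {"jaw": 0.35, "dx": 0.008, "dy": 0, "dz": 0.004, "yaw": 0.015}
    - {"jaw": 0.35, "dx": 0.008, "dy": 0, "dz": 0.003, "yaw": 0.015}
    - {"jaw": 0.35, "dx": 0.008, "dy": 0, "dz": 0.002, "yaw": 0.015}
    - {"jaw": 0.35, "dx": 0.008, "dy": 0, "dz": 0.002, "yaw": 0.015}
    - {"jaw": 0.35, "dx": 0.008, "dy": 0, "dz": 0.001, "yaw": 0.015}

```text
clock: 4.95
tool_pos: [0.571, -0.3024, 0.0188]
eef_rot: [0.676, 0.736, -0.017, 0.021]
contact_force: [-0.4, -7.5, 2.7]
opening: 0.65
```

```bash
python3 - <<'E'
from h import *
go(.577,-.350,.014,1.651)
s=r.snapshot('top'); f=s['frame'][135:255,165:345][:,:,::-1]; cv2.imwrite('pics/top4.png',cv2.resize(f,None,fx=4.4,fy=4.4,interpolation=cv2.INTER_CUBIC))
E
```

```text
t 4.95 tcp [ 0.571  -0.3024  0.0188] ang 1.6552 tilt -0.99854 F [-0.4 -7.5  2.7] op 0.65 q [ 0.57  1.02 -0.33  1.65  0.64  0.57 -0.08]
tool shift [-0.0476  0.002   0.0074] yaw 0.004
```

View pics/top4.png

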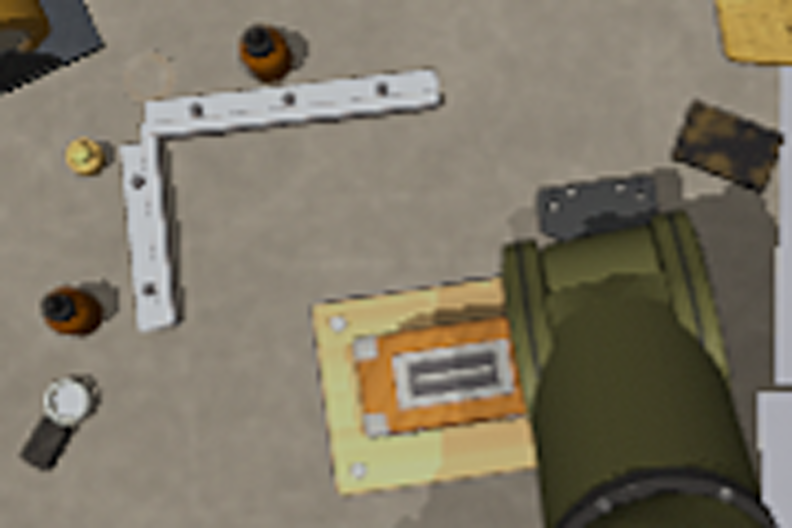

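Request:
play_rows:
  targets:
    - {"jaw": 0.35, "dx": 0, "dy": 0, "dz": 0, "yaw": 0}
    - {"jaw": 0.35, "dx": 0, "dy": 0, "dz": 0, "yaw": 0}
    - {"jaw": 0.35, "dx": 0, "dy": 0, "dz": 0, "yaw": 0}
    - {"jaw": 0.35, "dx": 0, "dy": 0, "dz": 0, "yaw": 0}
    - {"jaw": 0.35, "dx": 0, "dy": 0, "dz": 0, "yaw": 0}

```text
clock: 5.5
tool_pos: [0.57, -0.2997, 0.0192]
eef_rot: [0.676, 0.737, -0.017, 0.019]
contact_force: [-0.6, -4.4, 0.8]
opening: 0.648
```

```bash
python3 - <<'E'
from h import *
go(.577,-.350,.014,1.651); s=r.get_state(); print(R.from_quat(s['eef_rot']).as_matrix().round(3),s['moment'])
s=r.snapshot('side'); f=s['frame'][100:260,220:400][:,:,::-1]; cv2.imwrite('pics/side5.png',cv2.resize(f,None,fx=3.7,fy=3.7,interpolation=cv2.INTER_CUBIC))
E
```

```text
t 5.5 tcp [ 0.57   -0.2997  0.0192] ang 1.6575 tilt -0.99864 F [-0.6 -4.4  0.8] op 0.65 q [ 0.57  1.02 -0.34  1.65  0.64  0.57 -0.08]
tool shift [-0.0503  0.0026  0.0078] yaw 0.006
[[-0.086  0.996  0.005]
 [ 0.995  0.087 -0.052]
 [-0.052  0.    -0.999]] [-0.86168934 -0.06670752  0.12665891]
```

View pics/side5.png

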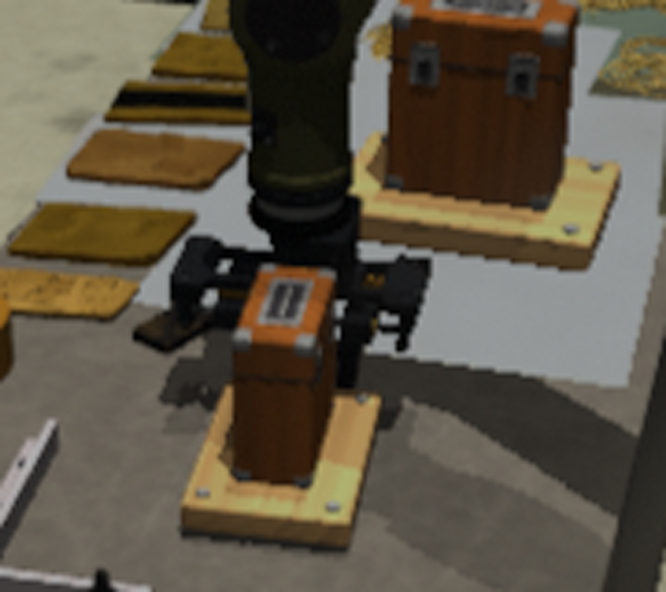

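The hand now leans about 0.05 rad towards the case, which uses up the body's clearance to the case. I'll back off and see how the tilt behaves.

Request:
play_rows:
  targets:
    - {"jaw": 0.35, "dx": -0.02, "dy": 0, "dz": 0, "yaw": 0}
    - {"jaw": 0.35, "dx": -0.02, "dy": 0, "dz": 0, "yaw": 0}
    - {"jaw": 0.35, "dx": 0, "dy": 0, "dz": 0, "yaw": 0}
    - {"jaw": 0.35, "dx": 0, "dy": 0, "dz": 0, "yaw": 0}
    - {"jaw": 0.35, "dx": 0, "dy": 0, "dz": 0, "yaw": 0}

```text
clock: 6.05
tool_pos: [0.575, -0.3289, 0.02]
eef_rot: [0.674, 0.739, -0.012, 0.014]
contact_force: [0.4, 0.6, 0.1]
opening: 0.649
```

```bash
cat >> h.py <<'E'
def tilt():
    s=r.get_state(); M=R.from_quat(s['eef_rot']).as_matrix(); print('lean tool x %.4f y %.4f'%(-M[2,0],-M[2,1]))  # + : hand leans toward +tool axis
E
python3 - <<'E'
from h import *
go(.577,-.350,.014,1.651); tilt()
s=r.snapshot('side'); f=s['frame'][100:260,220:400][:,:,::-1]; cv2.imwrite('pics/side6.png',cv2.resize(f,None,fx=3.7,fy=3.7,interpolation=cv2.INTER_CUBIC))
E
```

```text
t 6.05 tcp [ 0.575  -0.3289  0.02  ] ang 1.6622 tilt -0.9993 F [0.4 0.6 0.1] op 0.65 q [ 0.63  1.04 -0.37  1.58  0.63  0.63  0.  ]
tool shift [-0.021   0.0001  0.0067] yaw 0.011
lean tool x 0.0374 y -0.0019
```

View pics/side6.png

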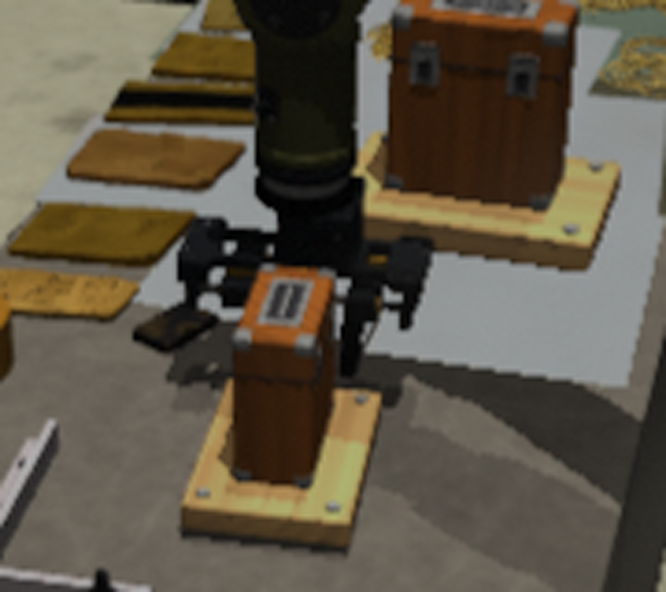

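Request:
play_rows:
  targets:
    - {"jaw": 0.35, "dx": -0.04, "dy": 0, "dz": 0, "yaw": 0}
    - {"jaw": 0.35, "dx": -0.04, "dy": 0, "dz": 0, "yaw": 0}
    - {"jaw": 0.35, "dx": 0, "dy": 0, "dz": 0, "yaw": 0}
    - {"jaw": 0.35, "dx": 0, "dy": 0, "dz": 0, "yaw": 0}
    - {"jaw": 0.35, "dx": 0, "dy": 0, "dz": 0, "yaw": 0}

```text
clock: 6.6
tool_pos: [0.585, -0.4001, 0.0223]
eef_rot: [0.67, 0.742, -0.009, 0.011]
contact_force: [-0.4, 0.6, -0.6]
opening: 0.648
```

```bash
python3 - <<'E'
from h import *
go(.577,-.350,.014,1.651); tilt()
E
```

```text
t 6.6 tcp [ 0.585  -0.4001  0.0223] ang 1.6736 tilt -0.99958 F [-0.4  0.6 -0.6] op 0.65 q [ 0.73  1.09 -0.43  1.42  0.61  0.75  0.16]
tool shift [ 0.0509 -0.0029  0.0068] yaw 0.023
lean tool x 0.0290 y -0.0021
```

Request:
play_rows:
  targets:
    - {"jaw": 0.35, "dx": 0, "dy": 0, "dz": 0.004, "yaw": -0.1}
    - {"jaw": 0.35, "dx": 0, "dy": 0, "dz": 0, "yaw": -0.1}
    - {"jaw": 0.35, "dx": 0, "dy": 0, "dz": 0, "yaw": 0}
    - {"jaw": 0.35, "dx": 0, "dy": 0, "dz": 0, "yaw": 0}
    - {"jaw": 0.35, "dx": 0, "dy": 0, "dz": 0, "yaw": 0}

```text
clock: 7.1
tool_pos: [0.5866, -0.3912, 0.0183]
eef_rot: [0.587, 0.809, -0.008, 0.008]
contact_force: [0.9, -0.0, 0.5]
opening: 0.649
```

```bash
python3 - <<'E'
from h import *
go(.577,-.350,.014,1.651); tilt()
E
```

```text
t 7.1 tcp [ 0.5866 -0.3912  0.0183] ang 1.8863 tilt -0.99972 F [ 0.9 -0.   0.5] op 0.65 q [ 0.74  1.1  -0.48  1.42  0.66  0.77  0.32]
tool shift [0.0422 0.0037 0.0033] yaw 0.235
lean tool x 0.0233 y 0.0035
```

Request:
play_rows:
  targets:
    - {"jaw": 0.35, "dx": 0, "dy": 0, "dz": 0, "yaw": 0.1}
    - {"jaw": 0.35, "dx": 0, "dy": 0, "dz": 0, "yaw": 0.1}
    - {"jaw": 0.35, "dx": 0, "dy": 0, "dz": 0, "yaw": 0}
    - {"jaw": 0.35, "dx": 0, "dy": 0, "dz": 0, "yaw": 0}
    - {"jaw": 0.35, "dx": 0, "dy": 0, "dz": 0, "yaw": 0}

```text
clock: 7.6
tool_pos: [0.5872, -0.3892, 0.0187]
eef_rot: [0.667, 0.745, -0.007, 0.009]
contact_force: [-0.5, 0.6, -0.7]
opening: 0.65
```

```bash
python3 - <<'E'
from h import *
go(.577,-.350,.014,1.651); tilt()
E
```

```text
t 7.6 tcp [ 0.5872 -0.3892  0.0187] ang 1.6807 tilt -0.99973 F [-0.5  0.6 -0.7] op 0.65 q [ 0.72  1.09 -0.43  1.43  0.61  0.74  0.15]
tool shift [ 0.0402 -0.0058  0.0038] yaw 0.03
lean tool x 0.0231 y -0.0015
```

Request:
play_rows:
  targets:
    - {"jaw": 0.35, "dx": 0.025, "dy": 0, "dz": 0.003, "yaw": 0}
    - {"jaw": 0.35, "dx": 0.025, "dy": 0, "dz": 0, "yaw": 0}
    - {"jaw": 0.35, "dx": 0.02, "dy": 0, "dz": 0, "yaw": 0}
    - {"jaw": 0.35, "dx": 0, "dy": 0, "dz": 0, "yaw": 0}
    - {"jaw": 0.35, "dx": 0, "dy": 0, "dz": 0, "yaw": 0}

```text
clock: 8.1
tool_pos: [0.5793, -0.3201, 0.0139]
eef_rot: [0.666, 0.745, -0.007, 0.01]
contact_force: [0.3, -1.0, 1.2]
opening: 0.65
```

```bash
python3 - <<'E'
from h import *
go(.577,-.350,.014,1.651); tilt()
E
```

```text
t 8.1 tcp [ 0.5793 -0.3201  0.0139] ang 1.6827 tilt -0.99969 F [ 0.3 -1.   1.2] op 0.65 q [ 0.63  1.05 -0.39  1.58  0.63  0.63  0.01]
tool shift [-0.0295 -0.0057  0.0007] yaw 0.032
lean tool x 0.0248 y -0.0028
```

Request:
play_rows:
  targets:
    - {"jaw": 0.35, "dx": 0.01, "dy": 0, "dz": 0, "yaw": 0}
    - {"jaw": 0.35, "dx": 0.006, "dy": 0, "dz": 0, "yaw": 0}
    - {"jaw": 0.35, "dx": 0.005, "dy": 0, "dz": 0, "yaw": 0}
    - {"jaw": 0.35, "dx": 0.005, "dy": 0, "dz": 0, "yaw": 0}
    - {"jaw": 0.35, "dx": 0.005, "dy": 0, "dz": 0, "yaw": 0}

```text
clock: 8.6
tool_pos: [0.5758, -0.295, 0.0133]
eef_rot: [0.669, 0.743, -0.009, 0.013]
contact_force: [1.0, -6.2, -0.5]
opening: 0.65
```

```bash
python3 - <<'E'
from h import *
go(.577,-.350,.014,1.651); tilt()
E
```

```text
t 8.6 tcp [ 0.5758 -0.295   0.0133] ang 1.6767 tilt -0.99948 F [ 1.  -6.2 -0.5] op 0.65 q [ 0.58  1.03 -0.36  1.63  0.64  0.58 -0.05]
tool shift [-0.0548 -0.0046  0.001 ] yaw 0.026
lean tool x 0.0320 y -0.0040
```

Request:
play_rows:
  targets:
    - {"jaw": 0.35, "dx": 0.006, "dy": 0, "dz": 0, "yaw": 0}
    - {"jaw": 0.35, "dx": 0.006, "dy": 0, "dz": 0, "yaw": 0}
    - {"jaw": 0.35, "dx": 0.006, "dy": 0, "dz": 0, "yaw": 0}
    - {"jaw": 0.35, "dx": 0.006, "dy": 0, "dz": 0, "yaw": 0}
    - {"jaw": 0.35, "dx": 0.006, "dy": 0, "dz": 0, "yaw": 0}

```text
clock: 9.1
tool_pos: [0.5725, -0.2788, 0.0135]
eef_rot: [0.672, 0.741, -0.016, 0.021]
contact_force: [1.5, -5.1, -0.2]
opening: 0.652
```

```bash
python3 - <<'E'
from h import *
go(.577,-.350,.014,1.651); tilt()
E
```

```text
t 9.1 tcp [ 0.5725 -0.2788  0.0135] ang 1.6683 tilt -0.99863 F [ 1.5 -5.1 -0.2] op 0.65 q [ 0.53  1.02 -0.32  1.68  0.66  0.54 -0.12]
tool shift [-0.0712 -0.0024  0.0032] yaw 0.017
lean tool x 0.0521 y -0.0048
```

Lean creeps in while pushing under load. Since it's fixed to the tool, I'll use the tool's opposite face for the front push, where the same lean points away from the case. Backing off and rising first.

Request:
play_rows:
  targets:
    - {"jaw": 0.35, "dx": -0.03, "dy": 0, "dz": 0, "yaw": 0}
    - {"jaw": 0.35, "dx": -0.02, "dy": 0, "dz": -0.02, "yaw": 0}
    - {"jaw": 0.2, "dx": 0, "dy": 0, "dz": -0.045, "yaw": 0}
    - {"jaw": 0.1, "dx": 0, "dy": 0, "dz": -0.045, "yaw": 0}
    - {"jaw": 0, "dx": 0, "dy": 0, "dz": -0.045, "yaw": 0}

```text
clock: 9.6
tool_pos: [0.5715, -0.3186, 0.1678]
eef_rot: [0.671, 0.741, -0.018, 0.013]
contact_force: [1.0, 0.0, -0.3]
opening: 0.898
```

Request:
play_rows:
  targets:
    - {"jaw": 0, "dx": -0.02, "dy": -0.02, "dz": -0.045, "yaw": 0}
    - {"jaw": 0, "dx": 0, "dy": -0.045, "dz": -0.005, "yaw": 0}
    - {"jaw": 0, "dx": 0, "dy": -0.045, "dz": 0, "yaw": 0}
    - {"jaw": 0, "dx": 0, "dy": -0.045, "dz": 0, "yaw": 0}
    - {"jaw": 0, "dx": 0, "dy": 0, "dz": 0, "yaw": -0.14}

```text
clock: 10.1
tool_pos: [0.4212, -0.3482, 0.2247]
eef_rot: [0.615, 0.788, -0.016, 0.019]
contact_force: [0.6, -0.5, -0.3]
opening: 0.998
```

```bash
python3 - <<'E'
from h import *
go(.577,-.350,.014,1.651); tilt()
import pickle
s=r.snapshot('top'); pickle.dump(s,open('top7.pkl','wb')); f=s['frame'][135:255,165:345][:,:,::-1]; cv2.imwrite('pics/top7.png',cv2.resize(f,None,fx=4.4,fy=4.4,interpolation=cv2.INTER_CUBIC))
E
```

```text
t 10.1 tcp [ 0.4212 -0.3482  0.2247] ang 1.8161 tilt -0.99879 F [ 0.6 -0.5 -0.3] op 1.0 q [ 0.93  0.64 -0.57  1.84  0.53  0.78  0.32]
tool shift [-0.0291  0.1512  0.212 ] yaw 0.165
lean tool x 0.0492 y 0.0026
```

View pics/top7.png

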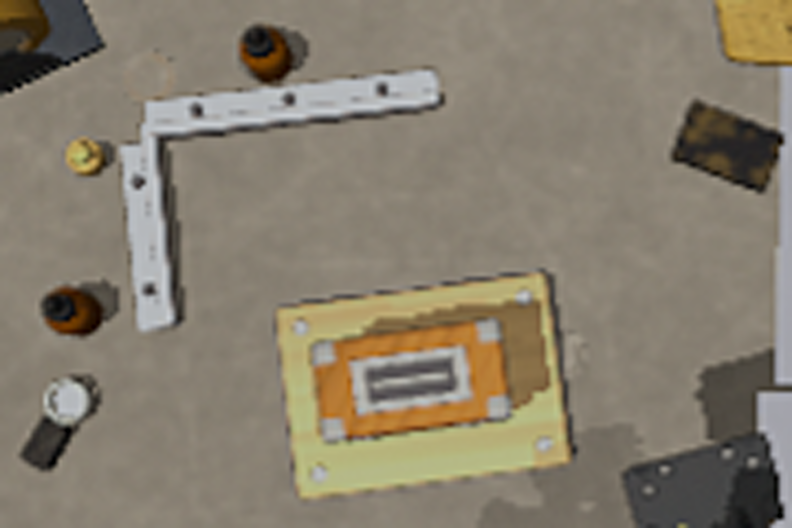

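The case is now at crop board corners (276,310), (548,272), (570,460) and (298,498), nearly parallel to the stop. The bystanders haven't moved.

```bash
cat >> h.py <<'E'
ST=np.array([.7114,-.0222]); SA=.08
def instop(p):
    c,s=np.cos(SA),np.sin(SA); d=np.array(p)[:2]-ST; return np.array([c*d[0]+s*d[1],-s*d[0]+c*d[1]])
def fromstop(p):
    c,s=np.cos(SA),np.sin(SA); return ST+np.array([c*p[0]-s*p[1],s*p[0]+c*p[1]])
E
python3 - <<'E'
from h import *
import pickle
s=pickle.load(open('top7.pkl','rb'))
cv=lambda a:(np.array(a,float)+.5)/4.4-.5+[165,135]
b=pts(s,cv([(276,310),(548,272),(570,460),(298,498)]),.03); c,a=pose(b); print(b.round(4),c,a,instop(c))
# front standoff target: along case -x .06+.009+.03
t=c+np.array([np.cos(a),np.sin(a)])*-.099; print(t); go(t[0],t[1],.2247,a+np.pi)
E
```

```text
[[ 0.5999 -0.0937  0.03  ]
 [ 0.6195 -0.2636  0.03  ]
 [ 0.5024 -0.2743  0.03  ]
 [ 0.483  -0.1055  0.03  ]] [ 0.55121129 -0.18429013] 0.10838957457496207 [-0.17262977 -0.14877029]
[ 0.45279226 -0.1949997 ]
t 10.15 tcp [ 0.425  -0.3478  0.2252] ang 1.8251 tilt -0.99874 F [ 0.1 -0.3 -0.1] op 1.0 q [ 0.93  0.64 -0.57  1.84  0.53  0.78  0.32]
tool shift [ 0.1408  0.0654 -0.0065] yaw -1.425
```

Request:
play_rows:
  targets:
    - {"jaw": 0, "dx": 0.045, "dy": 0.015, "dz": 0, "yaw": 0}
    - {"jaw": 0, "dx": 0.045, "dy": 0.015, "dz": 0, "yaw": 0}
    - {"jaw": 0, "dx": 0.045, "dy": 0.015, "dz": 0, "yaw": 0}
    - {"jaw": 0, "dx": 0, "dy": 0, "dz": 0, "yaw": -0.149}
    - {"jaw": 0, "dx": 0, "dy": 0, "dz": 0, "yaw": -0.149}

```text
clock: 10.65
tool_pos: [0.4408, -0.1978, 0.2191]
eef_rot: [0.493, 0.869, -0.014, 0.022]
contact_force: [0.4, -0.4, -0.7]
opening: 1.0
```

Request:
play_rows:
  targets:
    - {"jaw": 0, "dx": 0, "dy": 0, "dz": 0, "yaw": -0.149}
    - {"jaw": 0, "dx": 0, "dy": 0, "dz": 0, "yaw": -0.149}
    - {"jaw": 0, "dx": 0, "dy": 0, "dz": 0, "yaw": -0.149}
    - {"jaw": 0, "dx": 0, "dy": 0, "dz": 0, "yaw": -0.149}
    - {"jaw": 0, "dx": 0, "dy": 0, "dz": 0, "yaw": -0.149}

```text
clock: 11.15
tool_pos: [0.4465, -0.1907, 0.22]
eef_rot: [0.142, 0.99, -0.018, 0.018]
contact_force: [0.1, -0.2, -0.3]
opening: 1.003
```

Request:
play_rows:
  targets:
    - {"jaw": 0, "dx": 0, "dy": 0, "dz": 0, "yaw": -0.149}
    - {"jaw": 0, "dx": 0, "dy": 0, "dz": 0, "yaw": -0.149}
    - {"jaw": 0, "dx": 0, "dy": 0, "dz": 0, "yaw": -0.05}
    - {"jaw": 0, "dx": 0, "dy": 0, "dz": 0, "yaw": 0}
    - {"jaw": 0, "dx": 0, "dy": 0, "dz": 0, "yaw": 0}

```text
clock: 11.65
tool_pos: [0.4504, -0.1864, 0.2202]
eef_rot: [-0.032, 0.999, -0.018, 0.017]
contact_force: [-0.7, -0.9, -0.3]
opening: 0.999
```

```bash
python3 - <<'E'
from h import *
go(.453,-.195,.1,np.pi+.108); tilt()
E
```

```text
t 11.65 tcp [ 0.4504 -0.1864  0.2202] ang -3.0772 tilt -0.99878 F [-0.7 -0.9 -0.3] op 1.0 q [ 0.85  0.67 -0.94  2.01  0.8   0.83  1.09]
tool shift [ 0.0019 -0.0042  0.1204] yaw -6.327
lean tool x 0.0325 y 0.0373
```

Request:
play_rows:
  targets:
    - {"jaw": 0, "dx": 0, "dy": 0, "dz": 0.045, "yaw": -0.035}
    - {"jaw": 0, "dx": 0, "dy": 0, "dz": 0.045, "yaw": 0}
    - {"jaw": 0, "dx": 0, "dy": 0, "dz": 0.045, "yaw": 0}
    - {"jaw": 0, "dx": 0, "dy": 0, "dz": 0.04, "yaw": 0}
    - {"jaw": 0, "dx": 0, "dy": 0, "dz": 0.015, "yaw": 0}

```text
clock: 12.15
tool_pos: [0.4651, -0.1928, 0.0278]
eef_rot: [-0.044, 0.999, -0.02, 0.023]
contact_force: [-0.9, -0.1, 0.1]
opening: 0.999
```

```bash
python3 - <<'E'
from h import *
go(.453,-.195,.015,-np.pi+.1); tilt()
s=r.snapshot('side'); f=s['frame'][130:290,200:380][:,:,::-1]; cv2.imwrite('pics/side8.png',cv2.resize(f,None,fx=3.7,fy=3.7,interpolation=cv2.INTER_CUBIC))
E
```

```text
t 12.15 tcp [ 0.4651 -0.1928  0.0278] ang -3.0525 tilt -0.99819 F [-0.9 -0.1  0.1] op 1.0 q [ 0.65  0.97 -0.6   2.1   1.39  0.51  0.6 ]
tool shift [ 0.0128 -0.0006  0.0123] yaw -0.011
lean tool x 0.0438 y 0.0413
```

View pics/side8.png

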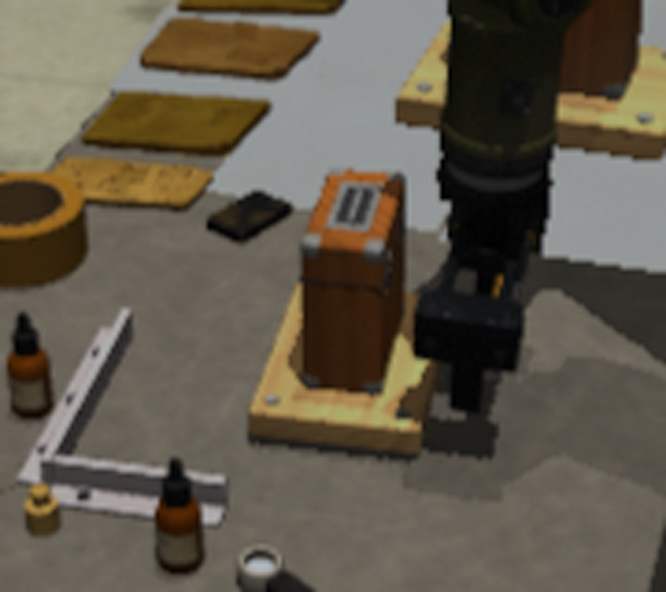

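The hand is in front of the board, leaning away from the case, with the fingers just short of the front edge at crop pixel (430,400). Lowering further, then pushing.

Request:
play_rows:
  targets:
    - {"jaw": 0, "dx": 0, "dy": 0, "dz": 0.006, "yaw": 0}
    - {"jaw": 0, "dx": -0.006, "dy": 0, "dz": 0.005, "yaw": 0}
    - {"jaw": 0, "dx": -0.01, "dy": 0, "dz": 0.001, "yaw": 0}
    - {"jaw": 0, "dx": -0.01, "dy": 0, "dz": 0, "yaw": 0}
    - {"jaw": 0, "dx": -0.01, "dy": 0, "dz": 0, "yaw": 0}

```text
clock: 12.7
tool_pos: [0.4988, -0.1903, 0.0169]
eef_rot: [-0.041, 0.999, -0.02, 0.018]
contact_force: [-4.8, -0.6, -0.4]
opening: 1.001
```

```bash
python3 - <<'E'
from h import *
go(.453,-.195,.015,-np.pi+.1); tilt(); print(instop(r.get_state()['tool_pos']))
E
```

```text
t 12.7 tcp [ 0.4988 -0.1903  0.0169] ang -3.0578 tilt -0.99851 F [-4.8 -0.6 -0.4] op 1.0 q [ 0.62  1.   -0.62  2.01  1.29  0.56  0.7 ]
tool shift [ 0.0461 -0.0008  0.0004] yaw -0.016
lean tool x 0.0351 y 0.0418
[-0.22532087 -0.15060371]
```

Request:
play_rows:
  targets:
    - {"jaw": 0, "dx": -0.012, "dy": 0, "dz": 0, "yaw": 0}
    - {"jaw": 0, "dx": -0.012, "dy": 0, "dz": 0, "yaw": 0}
    - {"jaw": 0, "dx": -0.012, "dy": 0, "dz": 0, "yaw": 0}
    - {"jaw": 0, "dx": -0.012, "dy": 0, "dz": 0, "yaw": 0}
    - {"jaw": 0, "dx": -0.012, "dy": 0, "dz": 0, "yaw": 0}

```text
clock: 13.2
tool_pos: [0.549, -0.1882, 0.0199]
eef_rot: [-0.038, 0.999, -0.022, 0.007]
contact_force: [-4.4, -0.3, -0.8]
opening: 0.996
```

```bash
python3 - <<'E'
from h import *
go(.453,-.195,.015,-np.pi+.08); tilt(); print(instop(r.get_state()['tool_pos']))
import pickle
s=r.snapshot('top'); pickle.dump(s,open('top9.pkl','wb')); f=s['frame'][135:255,165:345][:,:,::-1]; cv2.imwrite('pics/top9.png',cv2.resize(f,None,fx=4.4,fy=4.4,interpolation=cv2.INTER_CUBIC))
E
```

```text
t 13.2 tcp [ 0.549  -0.1882  0.0199] ang -3.0652 tilt -0.9989 F [-4.4 -0.3 -0.8] op 1.0 q [ 0.6   1.04 -0.67  1.84  1.12  0.68  0.87]
tool shift [0.0963 0.0007 0.0037] yaw -0.004
lean tool x 0.0128 y 0.0451
[-0.1751831  -0.15250124]
```

View pics/top9.png

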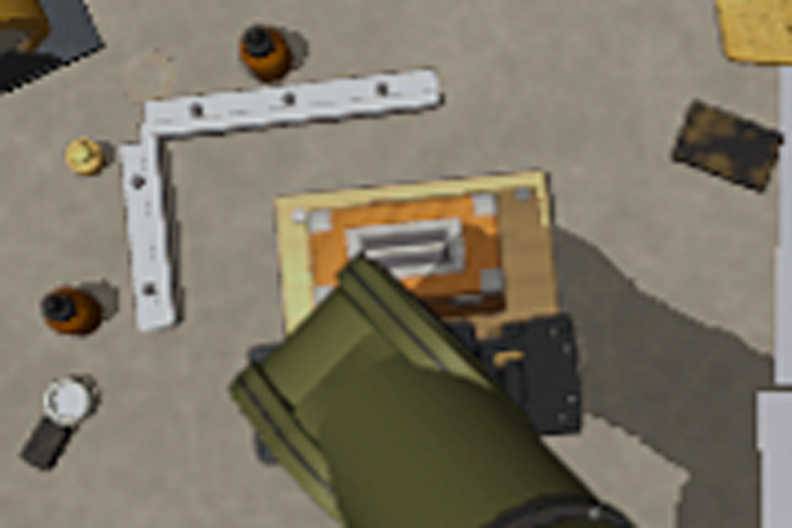

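Request:
play_rows:
  targets:
    - {"jaw": 0, "dx": -0.013, "dy": 0, "dz": 0.003, "yaw": 0}
    - {"jaw": 0, "dx": -0.012, "dy": 0, "dz": 0.002, "yaw": 0}
    - {"jaw": 0, "dx": -0.008, "dy": 0, "dz": 0.001, "yaw": 0}
    - {"jaw": 0, "dx": -0.005, "dy": 0, "dz": 0, "yaw": 0}
    - {"jaw": 0, "dx": -0.004, "dy": 0, "dz": 0, "yaw": 0}

```text
clock: 13.75
tool_pos: [0.5747, -0.1877, 0.0157]
eef_rot: [-0.036, 0.999, -0.025, -0.01]
contact_force: [-5.4, 0.5, -0.2]
opening: 1.0
```

```bash
python3 - <<'E'
from h import *
go(.453,-.195,.015,-np.pi+.08); tilt(); print(instop(r.get_state()['tool_pos']))
E
```

```text
t 13.75 tcp [ 0.5747 -0.1877  0.0157] ang -3.0705 tilt -0.99853 F [-5.4  0.5 -0.2] op 1.0 q [ 0.58  1.08 -0.69  1.74  1.05  0.77  0.95]
tool shift [0.1219 0.0016 0.0032] yaw -0.009
lean tool x -0.0213 y 0.0497
[-0.14944334 -0.1540717 ]
```

Request:
play_rows:
  targets:
    - {"jaw": 0, "dx": -0.012, "dy": 0, "dz": 0, "yaw": 0}
    - {"jaw": 0, "dx": -0.01, "dy": 0, "dz": 0, "yaw": 0}
    - {"jaw": 0, "dx": -0.005, "dy": 0, "dz": 0, "yaw": 0}
    - {"jaw": 0, "dx": -0.001, "dy": 0, "dz": 0, "yaw": 0}
    - {"jaw": 0, "dx": 0, "dy": 0, "dz": 0, "yaw": 0}

```text
clock: 14.25
tool_pos: [0.591, -0.1873, 0.0166]
eef_rot: [-0.035, 0.999, -0.027, -0.021]
contact_force: [-0.7, 0.5, -1.5]
opening: 0.999
```

```bash
python3 - <<'E'
from h import *
go(.453,-.195,.015,-np.pi+.08); tilt(); print(instop(r.get_state()['tool_pos']))
import pickle
s=r.snapshot('top'); pickle.dump(s,open('top10.pkl','wb')); f=s['frame'][135:255,165:345][:,:,::-1]; cv2.imwrite('pics/top10.png',cv2.resize(f,None,fx=4.4,fy=4.4,interpolation=cv2.INTER_CUBIC))
E
```

```text
t 14.25 tcp [ 0.591  -0.1873  0.0166] ang -3.0735 tilt -0.99769 F [-0.7  0.5 -1.5] op 1.0 q [ 0.57  1.1  -0.71  1.66  1.    0.84  1.01]
tool shift [0.138  0.0021 0.0076] yaw -0.012
lean tool x -0.0441 y 0.0518
[-0.13325653 -0.15496227]
```

View pics/top10.png

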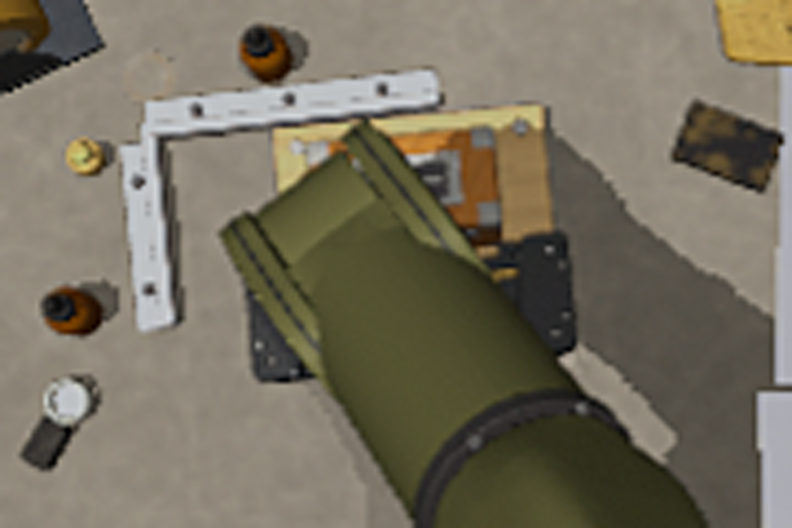

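The board's back edge now looks to be at the long rail, crop (275,128)–(545,103). The hand has leaned towards the case again, so for the side push I'll go back to the +x face, where that lean points away.

Request:
play_rows:
  targets:
    - {"jaw": 0, "dx": 0.03, "dy": 0, "dz": 0, "yaw": 0}
    - {"jaw": 0, "dx": 0.04, "dy": 0, "dz": -0.02, "yaw": 0}
    - {"jaw": 0, "dx": 0.02, "dy": 0, "dz": -0.045, "yaw": 0}
    - {"jaw": 0, "dx": 0, "dy": 0, "dz": -0.045, "yaw": 0}
    - {"jaw": 0, "dx": 0, "dy": 0, "dz": -0.045, "yaw": 0}

```text
clock: 14.8
tool_pos: [0.5054, -0.1844, 0.1769]
eef_rot: [-0.034, 0.999, -0.025, -0.019]
contact_force: [1.2, -0.4, 0.3]
opening: 0.998
```

Request:
play_rows:
  targets:
    - {"jaw": 0.35, "dx": 0, "dy": 0, "dz": -0.045, "yaw": 0}
    - {"jaw": 0.35, "dx": 0, "dy": 0, "dz": -0.01, "yaw": 0.149}
    - {"jaw": 0.35, "dx": 0, "dy": 0, "dz": 0, "yaw": 0.149}
    - {"jaw": 0.35, "dx": 0, "dy": 0, "dz": 0, "yaw": 0.149}
    - {"jaw": 0.35, "dx": 0, "dy": 0, "dz": 0, "yaw": 0.149}

```text
clock: 15.3
tool_pos: [0.518, -0.1795, 0.2473]
eef_rot: [0.264, 0.964, -0.026, 0.006]
contact_force: [-0.7, 0.8, 0.1]
opening: 0.653
```

Request:
play_rows:
  targets:
    - {"jaw": 0.35, "dx": 0, "dy": 0, "dz": 0, "yaw": 0.149}
    - {"jaw": 0.35, "dx": 0, "dy": 0, "dz": 0, "yaw": 0.149}
    - {"jaw": 0.35, "dx": 0, "dy": 0, "dz": 0, "yaw": 0.149}
    - {"jaw": 0.35, "dx": 0, "dy": 0, "dz": 0, "yaw": 0.149}
    - {"jaw": 0.35, "dx": 0, "dy": 0, "dz": 0, "yaw": 0.149}

```text
clock: 15.8
tool_pos: [0.525, -0.178, 0.2533]
eef_rot: [0.598, 0.801, -0.016, 0.023]
contact_force: [-0.3, 0.1, -0.3]
opening: 0.652
```

```bash
python3 - <<'E'
from h import *
import pickle
t=fromstop([-.065,-.275]); print(t)
go(t[0],t[1],.22,np.pi/2+.08); tilt()
s=r.snapshot('top'); pickle.dump(s,open('top11.pkl','wb')); f=s['frame'][135:255,165:345][:,:,::-1]; cv2.imwrite('pics/top11.png',cv2.resize(f,None,fx=4.4,fy=4.4,interpolation=cv2.INTER_CUBIC))
E
```

```text
[ 0.66858443 -0.30151492]
t 15.8 tcp [ 0.525  -0.178   0.2533] ang 1.8577 tilt -0.99839 F [-0.3  0.1 -0.3] op 0.65 q [ 0.55  0.61 -0.56  1.79  0.48  0.86  0.05]
tool shift [-0.157   0.1027  0.0425] yaw 0.207
lean tool x 0.0566 y -0.0024
```

View pics/top11.png

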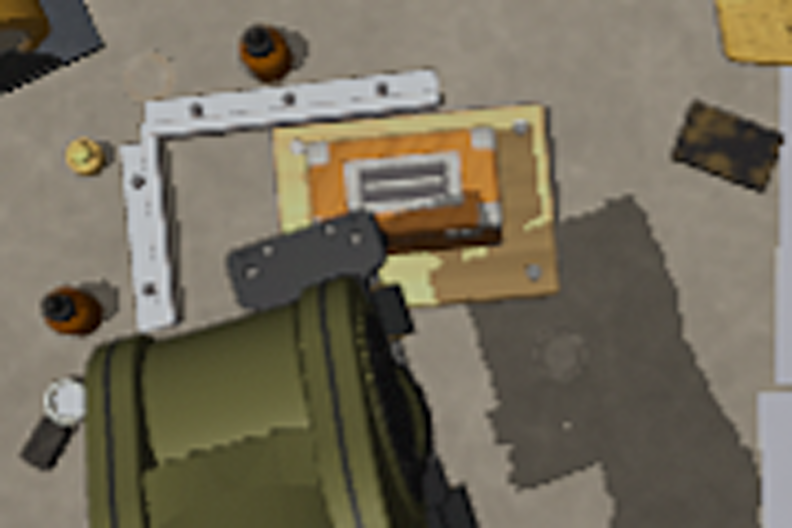

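Request:
play_rows:
  targets:
    - {"jaw": 0.35, "dx": -0.048, "dy": 0, "dz": 0, "yaw": 0}
    - {"jaw": 0.35, "dx": -0.048, "dy": 0, "dz": 0, "yaw": 0}
    - {"jaw": 0.35, "dx": -0.048, "dy": 0, "dz": 0, "yaw": 0}
    - {"jaw": 0.35, "dx": -0.048, "dy": 0, "dz": 0, "yaw": 0}
    - {"jaw": 0.35, "dx": -0.02, "dy": 0, "dz": 0, "yaw": 0}

```text
clock: 16.35
tool_pos: [0.5933, -0.3813, 0.2718]
eef_rot: [0.59, 0.807, -0.012, 0.03]
contact_force: [-0.8, -0.1, 0.1]
opening: 0.647
```

```bash
cat >>h.py <<'E'
def wl():
    M=R.from_quat(r.get_state()['eef_rot']).as_matrix(); print('world lean x %.4f y %.4f'%tuple(-M[:2,2]))
E
python3 - <<'E'
from h import *
t=fromstop([-.065,-.275])
go(t[0],t[1],.22,np.pi/2+.08); tilt();wl()
E
```

```text
t 16.35 tcp [ 0.5933 -0.3813  0.2718] ang 1.8789 tilt -0.99786 F [-0.8 -0.1  0.1] op 0.65 q [ 0.76  0.79 -0.57  1.31  0.48  1.12  0.45]
tool shift [0.0564 0.0951 0.0498] yaw 0.228
lean tool x 0.0635 y -0.0159
world lean x -0.0345 y 0.0556
```

Request:
play_rows:
  targets:
    - {"jaw": 0.35, "dx": 0, "dy": 0.04, "dz": 0, "yaw": 0.1}
    - {"jaw": 0.35, "dx": 0, "dy": 0.04, "dz": 0, "yaw": 0.1}
    - {"jaw": 0.35, "dx": 0, "dy": 0.03, "dz": 0, "yaw": 0}
    - {"jaw": 0.35, "dx": 0, "dy": 0, "dz": 0, "yaw": 0}
    - {"jaw": 0.35, "dx": 0, "dy": 0, "dz": 0, "yaw": 0}

```text
clock: 16.85
tool_pos: [0.7043, -0.3672, 0.2759]
eef_rot: [0.67, 0.741, -0.008, 0.037]
contact_force: [-0.7, 0.1, -0.2]
opening: 0.649
```

```bash
python3 - <<'E'
from h import *
t=fromstop([-.065,-.275])
go(t[0],t[1],.1,np.pi/2+.08); tilt();wl()
E
```

```text
t 16.85 tcp [ 0.7043 -0.3672  0.2759] ang 1.6696 tilt -0.99716 F [-0.7  0.1 -0.2] op 0.65 q [ 0.58  0.92 -0.49  0.94  0.45  1.3   0.27]
tool shift [ 0.0803 -0.0353  0.1698] yaw 0.019
lean tool x 0.0657 y -0.0367
world lean x -0.0431 y 0.0617
```

```bash
python3 - <<'E'
from h import *
import pickle
go(.6,-.335,.02,np.pi/2+.08)
s=r.snapshot('top'); pickle.dump(s,open('top12.pkl','wb')); f=s['frame'][135:255,165:345][:,:,::-1]; cv2.imwrite('pics/top12.png',cv2.resize(f,None,fx=4.4,fy=4.4,interpolation=cv2.INTER_CUBIC))
E
```

```text
t 16.85 tcp [ 0.7043 -0.3672  0.2759] ang 1.6696 tilt -0.99716 F [-0.7  0.1 -0.2] op 0.65 q [ 0.58  0.92 -0.49  0.94  0.45  1.3   0.27]
tool shift [ 0.059  -0.1098  0.2487] yaw 0.019
```

View pics/top12.png

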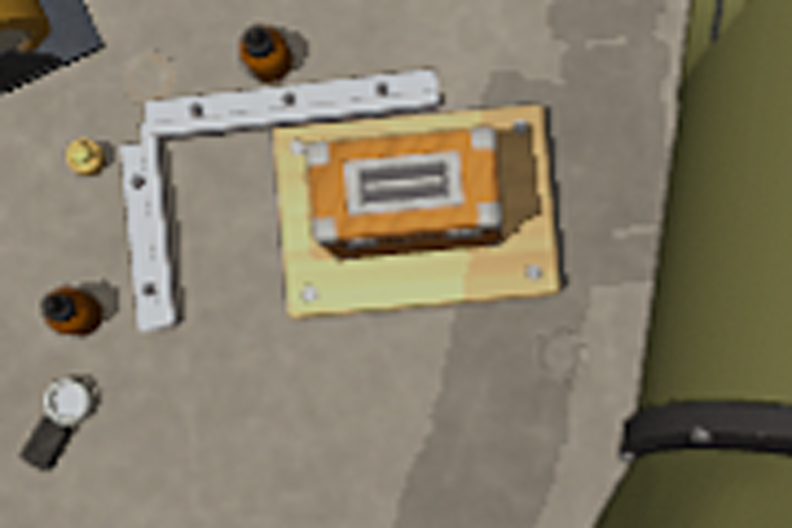

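```bash
python3 - <<'E'
from h import *
import pickle
s=pickle.load(open('top12.pkl','rb'))
cv=lambda a:(np.array(a,float)+.5)/4.4-.5+[165,135]
b=pts(s,cv([(275,130),(548,105),(562,290),(289,317)]),.03); c,a=pose(b); print(b.round(4),c,a,instop(c))
E
```

```text
[[ 0.713  -0.0949  0.03  ]
 [ 0.7245 -0.2663  0.03  ]
 [ 0.608  -0.2721  0.03  ]
 [ 0.5953 -0.1017  0.03  ]] [ 0.66019815 -0.18375499] 0.06509173895574835 [-0.06394871 -0.15694651]
```

Request:
play_rows:
  targets:
    - {"jaw": 0.35, "dx": 0.015, "dy": -0.037, "dz": 0, "yaw": 0}
    - {"jaw": 0.35, "dx": 0.015, "dy": -0.037, "dz": 0, "yaw": 0}
    - {"jaw": 0.35, "dx": 0.01, "dy": -0.037, "dz": 0.02, "yaw": 0}
    - {"jaw": 0.35, "dx": 0, "dy": 0, "dz": 0.045, "yaw": 0}
    - {"jaw": 0.35, "dx": 0, "dy": 0, "dz": 0.045, "yaw": 0}

```text
clock: 17.4
tool_pos: [0.5894, -0.3477, 0.165]
eef_rot: [0.67, 0.741, -0.006, 0.044]
contact_force: [1.8, -0.2, -0.1]
opening: 0.651
```

```bash
python3 - <<'E'
from h import *
go(.6,-.335,.02,np.pi/2+.08);tilt();wl()
E
```

```text
t 17.4 tcp [ 0.5894 -0.3477  0.165 ] ang 1.6701 tilt -0.99605 F [ 1.8 -0.2 -0.1] op 0.65 q [ 0.69  0.85 -0.46  1.52  0.53  0.82  0.12]
tool shift [0.0223 0.0047 0.1442] yaw 0.019
lean tool x 0.0738 y -0.0494
world lean x -0.0566 y 0.0685
```

Request:
play_rows:
  targets:
    - {"jaw": 0.35, "dx": 0.02, "dy": 0, "dz": 0.04, "yaw": 0}
    - {"jaw": 0.35, "dx": 0, "dy": 0, "dz": 0.04, "yaw": 0}
    - {"jaw": 0.35, "dx": 0, "dy": 0, "dz": 0.035, "yaw": 0}
    - {"jaw": 0.35, "dx": 0, "dy": 0, "dz": 0.015, "yaw": 0}
    - {"jaw": 0.35, "dx": 0, "dy": 0, "dz": 0, "yaw": 0}

```text
clock: 17.9
tool_pos: [0.5849, -0.3406, 0.0289]
eef_rot: [0.67, 0.741, -0.009, 0.042]
contact_force: [-0.4, -0.5, 0.2]
opening: 0.65
```

```bash
python3 - <<'E'
from h import *
go(.6,-.335,.0,np.pi/2+.08);tilt();wl()
E
```

```text
t 17.9 tcp [ 0.5849 -0.3406  0.0289] ang 1.669 tilt -0.9964 F [-0.4 -0.5  0.2] op 0.65 q [ 0.62  1.02 -0.35  1.6   0.65  0.57 -0.01]
tool shift [0.0062 0.0143 0.0292] yaw 0.018
lean tool x 0.0730 y -0.0430
world lean x -0.0501 y 0.0684
```

Request:
play_rows:
  targets:
    - {"jaw": 0.35, "dx": 0, "dy": 0, "dz": 0.02, "yaw": 0}
    - {"jaw": 0.35, "dx": -0.008, "dy": 0, "dz": 0.01, "yaw": 0}
    - {"jaw": 0.35, "dx": -0.01, "dy": 0, "dz": 0.006, "yaw": 0}
    - {"jaw": 0.35, "dx": -0.01, "dy": 0, "dz": 0.006, "yaw": 0}
    - {"jaw": 0.35, "dx": -0.01, "dy": 0, "dz": 0.006, "yaw": 0}

```text
clock: 18.4
tool_pos: [0.5906, -0.3555, 0.0015]
eef_rot: [0.671, 0.741, 0.001, 0.026]
contact_force: [-15.2, 22.9, 39.1]
opening: 0.647
```

```bash
python3 - <<'E'
from h import *
go(.6,-.335,.0,np.pi/2+.08);tilt();wl()
E
```

```text
t 18.4 tcp [ 0.5906 -0.3555  0.0015] ang 1.6697 tilt -0.99861 F [-15.2  22.9  39.1] op 0.65 q [ 0.66  1.08 -0.38  1.52  0.64  0.61  0.05]
tool shift [0.0195 0.0113 0.0012] yaw 0.019
lean tool x 0.0374 y -0.0370
world lean x -0.0406 y 0.0336
```

Dragging the fingertips lightly on the bare worktop takes the lean out. I'll repeat it more gently until the hand leans slightly away from the case.

Request:
play_rows:
  targets:
    - {"jaw": 0.35, "dx": -0.01, "dy": 0, "dz": 0.002, "yaw": 0}
    - {"jaw": 0.35, "dx": -0.01, "dy": 0, "dz": 0.004, "yaw": 0}
    - {"jaw": 0.35, "dx": -0.01, "dy": 0, "dz": 0.004, "yaw": 0}
    - {"jaw": 0.35, "dx": -0.01, "dy": 0, "dz": 0.004, "yaw": 0}
    - {"jaw": 0.35, "dx": -0.01, "dy": 0, "dz": 0.004, "yaw": 0}

```text
clock: 18.9
tool_pos: [0.5968, -0.3783, 0.0013]
eef_rot: [0.671, 0.741, 0.014, 0.008]
contact_force: [-13.8, 22.9, 36.7]
opening: 0.65
```

```bash
python3 - <<'E'
from h import *
go(.6,-.335,.0,np.pi/2+.08);tilt();wl()
E
```

```text
t 18.9 tcp [ 0.5968 -0.3783  0.0013] ang 1.6705 tilt -0.9995 F [-13.8  22.9  36.7] op 0.65 q [ 0.72  1.12 -0.44  1.42  0.6   0.71  0.15]
tool shift [0.0427 0.0074 0.0018] yaw 0.02
lean tool x -0.0067 y -0.0310
world lean x -0.0302 y -0.0097
```

Request:
play_rows:
  targets:
    - {"jaw": 0.35, "dx": -0.008, "dy": 0, "dz": 0.004, "yaw": 0}
    - {"jaw": 0.35, "dx": -0.008, "dy": 0, "dz": 0.004, "yaw": 0}
    - {"jaw": 0.35, "dx": -0.008, "dy": 0, "dz": 0.004, "yaw": 0}
    - {"jaw": 0.35, "dx": 0, "dy": 0, "dz": -0.016, "yaw": 0}
    - {"jaw": 0.35, "dx": 0, "dy": 0, "dz": 0, "yaw": 0.02}

```text
clock: 19.4
tool_pos: [0.5973, -0.381, 0.0193]
eef_rot: [0.679, 0.734, 0.023, -0.01]
contact_force: [0.6, -0.9, 0.7]
opening: 0.647
```

```bash
python3 - <<'E'
from h import *
t=fromstop([-.066,-.265]); print(t)
go(t[0],t[1],.014,np.pi/2+.07);tilt();wl()
E
```

```text
[ 0.66678848 -0.29162682]
t 19.4 tcp [ 0.5973 -0.381   0.0193] ang 1.6491 tilt -0.99876 F [ 0.6 -0.9  0.7] op 0.65 q [ 0.75  1.11 -0.48  1.38  0.55  0.79  0.19]
tool shift [0.0833 0.0761 0.0106] yaw 0.008
lean tool x -0.0459 y -0.0193
world lean x -0.0156 y -0.0472
```

Request:
play_rows:
  targets:
    - {"jaw": 0.35, "dx": 0.025, "dy": 0, "dz": 0.002, "yaw": 0}
    - {"jaw": 0.35, "dx": 0.025, "dy": 0, "dz": 0.002, "yaw": 0}
    - {"jaw": 0.35, "dx": 0.02, "dy": 0.005, "dz": 0, "yaw": 0}
    - {"jaw": 0.35, "dx": 0, "dy": 0.03, "dz": 0, "yaw": 0}
    - {"jaw": 0.35, "dx": 0, "dy": 0.03, "dz": 0, "yaw": 0}

```text
clock: 19.9
tool_pos: [0.6514, -0.3206, 0.0159]
eef_rot: [0.685, 0.728, 0.016, -0.008]
contact_force: [0.1, -0.8, -0.3]
opening: 0.647
```

```bash
python3 - <<'E'
from h import *
t=fromstop([-.066,-.262]); print(t)
go(t[0],t[1],.014,np.pi/2+.07);tilt();wl()
E
```

```text
[ 0.66654874 -0.28863642]
t 19.9 tcp [ 0.6514 -0.3206  0.0159] ang 1.6317 tilt -0.99937 F [ 0.1 -0.8 -0.3] op 0.65 q [ 0.62  1.13 -0.46  1.32  0.53  0.81  0.09]
tool shift [0.0309 0.017  0.0032] yaw -0.009
lean tool x -0.0332 y -0.0127
world lean x -0.0106 y -0.0339
```

Request:
play_rows:
  targets:
    - {"jaw": 0.35, "dx": 0.018, "dy": 0.007, "dz": 0.001, "yaw": -0.009}
    - {"jaw": 0.35, "dx": 0.014, "dy": 0.005, "dz": 0, "yaw": 0}
    - {"jaw": 0.35, "dx": 0.012, "dy": 0, "dz": 0, "yaw": 0}
    - {"jaw": 0.35, "dx": 0.014, "dy": 0, "dz": 0, "yaw": 0}
    - {"jaw": 0.35, "dx": 0.014, "dy": 0, "dz": 0, "yaw": 0}

```text
clock: 20.4
tool_pos: [0.6595, -0.2551, 0.0145]
eef_rot: [0.686, 0.728, 0.012, -0.003]
contact_force: [1.6, -4.2, -2.0]
opening: 0.653
```

```bash
python3 - <<'E'
from h import *
go(.666,-.288,.014,np.pi/2+.07);tilt();wl();print(instop(r.get_state()['tool_pos']))
s=r.snapshot('side'); f=s['frame'][130:290,160:340][:,:,::-1]; cv2.imwrite('pics/side13.png',cv2.resize(f,None,fx=3.7,fy=3.7,interpolation=cv2.INTER_CUBIC))
E
```

```text
t 20.4 tcp [ 0.6595 -0.2551  0.0145] ang 1.6308 tilt -0.99968 F [ 1.6 -4.2 -2. ] op 0.65 q [ 0.52  1.1  -0.43  1.4   0.54  0.74 -0.04]
tool shift [-0.0332  0.0046 -0.0001] yaw -0.01
lean tool x -0.0210 y -0.0145
world lean x -0.0132 y -0.0218
[-0.07038819 -0.22803101]
```

View pics/side13.png

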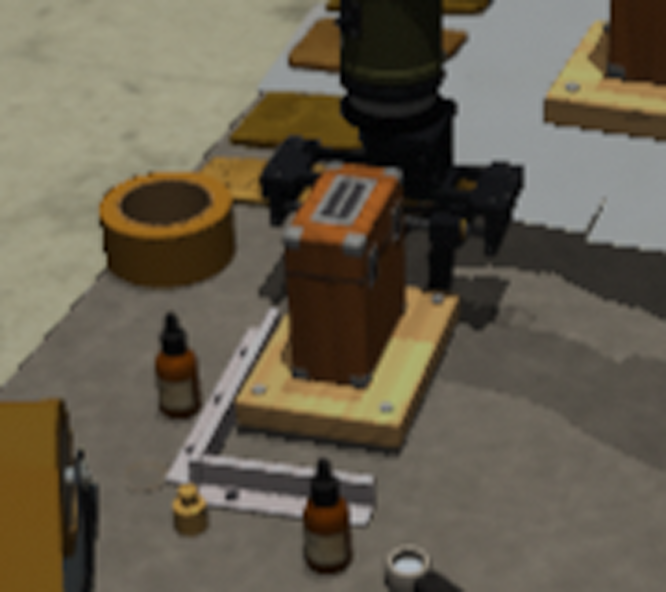

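The case slides flat along the long rail with about 40 mm still to go. Continuing.

Request:
play_rows:
  targets:
    - {"jaw": 0.35, "dx": 0.013, "dy": 0.001, "dz": 0, "yaw": -0.005}
    - {"jaw": 0.35, "dx": 0.012, "dy": 0.001, "dz": 0, "yaw": -0.005}
    - {"jaw": 0.35, "dx": 0.012, "dy": 0, "dz": 0, "yaw": 0}
    - {"jaw": 0.35, "dx": 0.005, "dy": 0, "dz": 0, "yaw": 0}
    - {"jaw": 0.35, "dx": 0.003, "dy": 0, "dz": 0, "yaw": 0}

```text
clock: 20.95
tool_pos: [0.6554, -0.2084, 0.0155]
eef_rot: [0.682, 0.732, 0.01, -0.003]
contact_force: [1.0, -4.6, -2.5]
opening: 0.648
```

```bash
python3 - <<'E'
from h import *
go(.666,-.288,.014,np.pi/2+.07);tilt();wl();print(instop(r.get_state()['tool_pos']))
import pickle
s=r.snapshot('top'); pickle.dump(s,open('top14.pkl','wb')); f=s['frame'][135:255,165:345][:,:,::-1]; cv2.imwrite('pics/top14.png',cv2.resize(f,None,fx=4.4,fy=4.4,interpolation=cv2.INTER_CUBIC))
E
```

```text
t 20.95 tcp [ 0.6554 -0.2084  0.0155] ang 1.6414 tilt -0.9998 F [ 1.  -4.6 -2.5] op 0.65 q [ 0.45  1.08 -0.41  1.47  0.55  0.7  -0.11]
tool shift [-0.0801  0.005   0.0002] yaw 0.001
lean tool x -0.0173 y -0.0103
world lean x -0.0090 y -0.0180
[-0.07071099 -0.18117814]
```

View pics/top14.png

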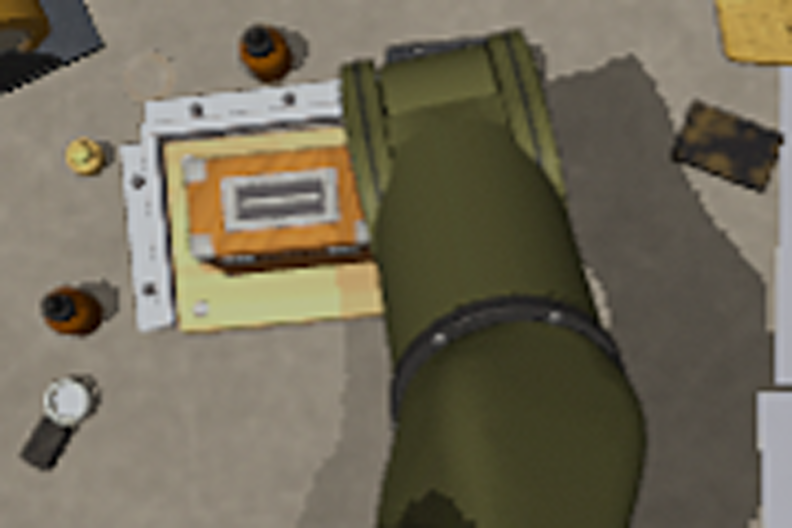

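There's still a small gap left of the board at crop (165,150) and a gap at the back. Creeping on until the force rises.

Request:
play_rows:
  targets:
    - {"jaw": 0.35, "dx": 0.004, "dy": 0, "dz": 0, "yaw": 0}
    - {"jaw": 0.35, "dx": 0.004, "dy": 0, "dz": 0, "yaw": 0}
    - {"jaw": 0.35, "dx": 0.004, "dy": 0, "dz": 0, "yaw": 0}
    - {"jaw": 0.35, "dx": 0.004, "dy": 0, "dz": 0, "yaw": 0}
    - {"jaw": 0.35, "dx": 0.004, "dy": 0, "dz": 0, "yaw": 0}

```text
clock: 21.5
tool_pos: [0.6552, -0.2045, 0.0163]
eef_rot: [0.683, 0.73, 0.003, 0.006]
contact_force: [0.9, -8.9, -2.4]
opening: 0.649
```

```bash
python3 - <<'E'
from h import *
go(.666,-.288,.014,np.pi/2+.07);tilt();print(instop(r.get_state()['tool_pos']))
E
```

```text
t 21.5 tcp [ 0.6552 -0.2045  0.0163] ang 1.6366 tilt -0.99989 F [ 0.9 -8.9 -2.4] op 0.65 q [ 0.43  1.07 -0.39  1.49  0.56  0.68 -0.15]
tool shift [-0.084   0.0052  0.0028] yaw -0.004
lean tool x 0.0048 y -0.0138
[-0.07056088 -0.17722216]
```

The force rose to 9 N and the advance stopped, so the left edge is on the short rail. Backing off to inspect.

Request:
play_rows:
  targets:
    - {"jaw": 0.35, "dx": -0.03, "dy": 0, "dz": 0, "yaw": 0}
    - {"jaw": 0.35, "dx": -0.03, "dy": 0, "dz": -0.01, "yaw": 0}
    - {"jaw": 0.35, "dx": -0.01, "dy": -0.01, "dz": -0.045, "yaw": 0}
    - {"jaw": 0.2, "dx": 0, "dy": -0.03, "dz": -0.045, "yaw": 0}
    - {"jaw": 0, "dx": 0, "dy": -0.04, "dz": -0.045, "yaw": 0}

```text
clock: 22.0
tool_pos: [0.5868, -0.2695, 0.1493]
eef_rot: [0.681, 0.733, 0.009, -0.001]
contact_force: [-0.2, 0.5, 1.0]
opening: 0.808
```

Request:
play_rows:
  targets:
    - {"jaw": 0, "dx": 0, "dy": -0.045, "dz": -0.045, "yaw": 0}
    - {"jaw": 0, "dx": 0, "dy": -0.045, "dz": -0.02, "yaw": 0}
    - {"jaw": 0, "dx": 0, "dy": -0.045, "dz": 0, "yaw": 0}
    - {"jaw": 0, "dx": 0, "dy": -0.02, "dz": 0, "yaw": 0.1}
    - {"jaw": 0, "dx": 0, "dy": 0, "dz": 0, "yaw": 0.149}

```text
clock: 22.5
tool_pos: [0.4369, -0.2739, 0.2109]
eef_rot: [0.766, 0.642, 0.015, -0.001]
contact_force: [1.4, 0.2, 0.2]
opening: 1.002
```

```bash
python3 - <<'E'
from h import *
go(.666,-.288,.014,.08);tilt();wl();print(instop(r.get_state()['tool_pos']))
import pickle
s=r.snapshot('top'); pickle.dump(s,open('top15.pkl','wb')); f=s['frame'][145:225,180:300][:,:,::-1]; cv2.imwrite('pics/top15.png',cv2.resize(f,None,fx=6.6,fy=6.6,interpolation=cv2.INTER_CUBIC))
E
```

```text
t 22.5 tcp [ 0.4369 -0.2739  0.2109] ang 1.3949 tilt -0.99953 F [1.4 0.2 0.2] op 1.0 q [ 0.79  0.62 -0.49  1.92  0.4   0.69 -0.1 ]
tool shift [0.0214 0.2244 0.2015] yaw 1.315
lean tool x -0.0248 y -0.0180
world lean x -0.0221 y -0.0213
[-0.29373782 -0.22900099]
```

View pics/top15.png

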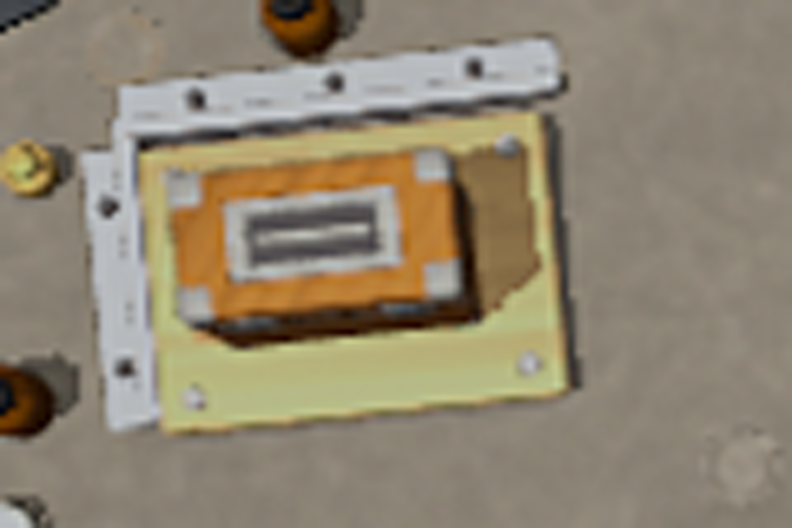

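The left edge is flush with the short rail. A gap of about 5 mm remains at the back, at crop (150–540, 110–150). Next I'll go round to the front for a short closing push.

Request:
play_rows:
  targets:
    - {"jaw": 0, "dx": 0, "dy": 0, "dz": 0, "yaw": 0.149}
    - {"jaw": 0, "dx": 0, "dy": 0, "dz": 0, "yaw": 0.149}
    - {"jaw": 0, "dx": 0, "dy": 0, "dz": 0, "yaw": 0.149}
    - {"jaw": 0, "dx": 0, "dy": 0, "dz": 0, "yaw": 0.149}
    - {"jaw": 0, "dx": 0, "dy": 0, "dz": 0, "yaw": 0.149}

```text
clock: 23.05
tool_pos: [0.4433, -0.265, 0.2122]
eef_rot: [0.947, 0.32, 0.019, -0.01]
contact_force: [0.1, 0.6, 0.3]
opening: 0.999
```

Request:
play_rows:
  targets:
    - {"jaw": 0, "dx": 0, "dy": 0, "dz": 0, "yaw": 0.149}
    - {"jaw": 0, "dx": 0, "dy": 0, "dz": 0, "yaw": 0.149}
    - {"jaw": 0, "dx": 0, "dy": 0, "dz": 0, "yaw": 0.149}
    - {"jaw": 0, "dx": 0, "dy": 0, "dz": 0, "yaw": 0.1}
    - {"jaw": 0, "dx": 0, "dy": 0, "dz": 0, "yaw": 0}

```text
clock: 23.55
tool_pos: [0.4495, -0.2552, 0.2122]
eef_rot: [0.998, 0.052, 0.019, -0.019]
contact_force: [-0.5, 0.3, -0.4]
opening: 1.0
```

```bash
python3 - <<'E'
from h import *
t=fromstop([-.165,-.09]); print(t)
go(t[0],t[1],.1,.08);tilt();wl()
E
```

```text
[ 0.55412004 -0.12509808]
t 23.55 tcp [ 0.4495 -0.2552  0.2122] ang 0.1042 tilt -0.99857 F [-0.5  0.3 -0.4] op 1.0 q [ 0.54  0.58 -0.12  1.93  0.03  0.62 -1.05]
tool shift [ 0.113  -0.1143  0.121 ] yaw 0.024
lean tool x -0.0394 y 0.0361
world lean x -0.0354 y -0.0401
```

Request:
play_rows:
  targets:
    - {"jaw": 0, "dx": 0.025, "dy": -0.038, "dz": 0, "yaw": 0.02}
    - {"jaw": 0, "dx": 0.025, "dy": -0.038, "dz": 0, "yaw": 0}
    - {"jaw": 0, "dx": 0.025, "dy": -0.035, "dz": 0.01, "yaw": 0}
    - {"jaw": 0, "dx": 0, "dy": 0, "dz": 0.04, "yaw": 0}
    - {"jaw": 0, "dx": 0, "dy": 0, "dz": 0.04, "yaw": 0}

```text
clock: 24.05
tool_pos: [0.5276, -0.1255, 0.132]
eef_rot: [0.998, 0.054, 0.028, -0.021]
contact_force: [0.7, -1.0, 0.1]
opening: 0.998
```

```bash
python3 - <<'E'
from h import *
t=fromstop([-.160,-.09]); print(t)
go(t[0],t[1],.015,.08);tilt();wl()
E
```

```text
[ 0.55910405 -0.1246985 ]
t 24.05 tcp [ 0.5276 -0.1255  0.132 ] ang 0.1077 tilt -0.99762 F [ 0.7 -1.   0.1] op 1.0 q [ 0.23  0.73 -0.09  1.95  0.01  0.42 -1.31]
tool shift [0.0247 0.0072 0.1184] yaw 0.028
lean tool x -0.0572 y 0.0385
world lean x -0.0527 y -0.0444
```

Request:
play_rows:
  targets:
    - {"jaw": 0, "dx": 0.01, "dy": 0.003, "dz": 0.04, "yaw": 0.015}
    - {"jaw": 0, "dx": 0.01, "dy": 0.003, "dz": 0.035, "yaw": 0.01}
    - {"jaw": 0, "dx": 0, "dy": 0, "dz": 0.025, "yaw": 0}
    - {"jaw": 0, "dx": 0, "dy": 0, "dz": 0.01, "yaw": 0}
    - {"jaw": 0, "dx": 0, "dy": 0, "dz": 0, "yaw": 0}

```text
clock: 24.55
tool_pos: [0.5554, -0.1132, 0.0144]
eef_rot: [0.998, 0.056, 0.026, -0.028]
contact_force: [-0.1, 0.5, 0.8]
opening: 0.996
```

```bash
python3 - <<'E'
from h import *
t=fromstop([-.135,-.09]); print(t)
go(t[0],t[1],.015,.08);tilt();wl();print(instop(r.get_state()['tool_pos']))
E
```

```text
[ 0.58402409 -0.12270064]
t 24.55 tcp [ 0.5554 -0.1132  0.0144] ang 0.1097 tilt -0.99709 F [-0.1  0.5  0.8] op 1.0 q [ 0.21  0.96 -0.09  1.91  0.02  0.24 -1.32]
tool shift [0.0274 0.0126 0.0003] yaw 0.03
lean tool x -0.0555 y 0.0523
world lean x -0.0493 y -0.0581
[-0.16275167 -0.07828537]
```

Request:
play_rows:
  targets:
    - {"jaw": 0, "dx": 0.003, "dy": 0.008, "dz": 0, "yaw": 0.03}
    - {"jaw": 0, "dx": 0.012, "dy": 0.003, "dz": 0, "yaw": 0.01}
    - {"jaw": 0, "dx": 0.01, "dy": 0, "dz": 0, "yaw": 0}
    - {"jaw": 0, "dx": 0.006, "dy": 0, "dz": 0, "yaw": 0}
    - {"jaw": 0, "dx": 0.005, "dy": 0, "dz": 0, "yaw": 0}

```text
clock: 25.05
tool_pos: [0.5907, -0.1235, 0.0201]
eef_rot: [0.999, 0.034, 0.023, -0.029]
contact_force: [-5.3, -1.1, -1.5]
opening: 0.997
```

```bash
python3 - <<'E'
from h import *
go(.58,-.12,.015,.08);tilt();wl();print(instop(r.get_state()['tool_pos']))
E
```

```text
t 25.05 tcp [ 0.5907 -0.1235  0.0201] ang 0.0674 tilt -0.9973 F [-5.3 -1.1 -1.5] op 1.0 q [ 0.21  0.97 -0.08  1.79 -0.    0.35 -1.34]
tool shift [-0.0107 -0.004   0.0048] yaw -0.013
lean tool x -0.0482 y 0.0554
world lean x -0.0442 y -0.0586
[-0.1283863  -0.09133164]
```

Request:
play_rows:
  targets:
    - {"jaw": 0, "dx": 0.005, "dy": 0, "dz": 0.002, "yaw": -0.01}
    - {"jaw": 0, "dx": 0.005, "dy": 0, "dz": 0.002, "yaw": 0}
    - {"jaw": 0, "dx": 0.005, "dy": 0, "dz": 0, "yaw": 0}
    - {"jaw": 0, "dx": 0.004, "dy": 0, "dz": 0, "yaw": 0}
    - {"jaw": 0, "dx": 0.004, "dy": 0, "dz": 0, "yaw": 0}

```text
clock: 25.55
tool_pos: [0.5912, -0.1241, 0.0165]
eef_rot: [0.999, 0.038, 0.0, -0.029]
contact_force: [-8.3, -0.3, 5.2]
opening: 1.005
```

```bash
python3 - <<'E'
from h import *
go(.58,-.12,.015,.08);tilt();wl();print(instop(r.get_state()['tool_pos']))
import pickle
s=r.snapshot('top'); pickle.dump(s,open('top16.pkl','wb')); f=s['frame'][145:225,180:300][:,:,::-1]; cv2.imwrite('pics/top16.png',cv2.resize(f,None,fx=6.6,fy=6.6,interpolation=cv2.INTER_CUBIC))
E
```

```text
t 25.55 tcp [ 0.5912 -0.1241  0.0165] ang 0.0758 tilt -0.99829 F [-8.3 -0.3  5.2] op 1.0 q [ 0.2   0.98 -0.07  1.74  0.    0.43 -1.34]
tool shift [-0.0109 -0.0049  0.0018] yaw -0.004
lean tool x -0.0024 y 0.0585
world lean x 0.0021 y -0.0585
[-0.12792218 -0.09200156]
```

View pics/top16.png

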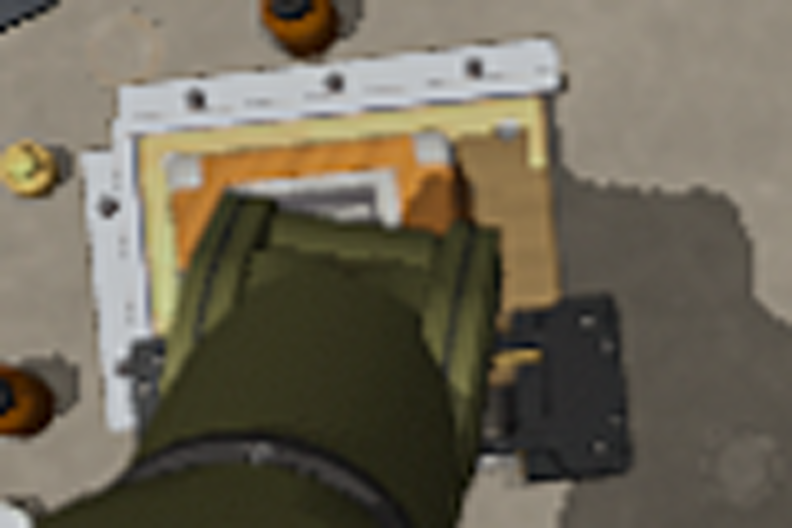

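The back edge now sits against the long rail and the tip has stalled. Backing away to inspect.

Request:
play_rows:
  targets:
    - {"jaw": 0, "dx": -0.02, "dy": 0, "dz": 0, "yaw": 0}
    - {"jaw": 0, "dx": -0.04, "dy": 0, "dz": 0, "yaw": 0}
    - {"jaw": 0, "dx": -0.03, "dy": 0.01, "dz": -0.04, "yaw": 0}
    - {"jaw": 0, "dx": 0, "dy": 0.02, "dz": -0.045, "yaw": 0}
    - {"jaw": 0, "dx": -0.02, "dy": 0.03, "dz": -0.045, "yaw": 0}

```text
clock: 26.1
tool_pos: [0.4902, -0.1903, 0.1368]
eef_rot: [0.999, 0.043, 0.002, -0.031]
contact_force: [1.6, -1.2, 0.7]
opening: 1.0
```

Request:
play_rows:
  targets:
    - {"jaw": 0, "dx": -0.01, "dy": 0.045, "dz": -0.02, "yaw": 0}
    - {"jaw": 0, "dx": -0.01, "dy": 0.045, "dz": 0, "yaw": 0}
    - {"jaw": 0, "dx": 0, "dy": 0.045, "dz": 0, "yaw": 0}
    - {"jaw": 0, "dx": 0, "dy": 0.045, "dz": 0, "yaw": 0}
    - {"jaw": 0, "dx": 0, "dy": 0, "dz": 0, "yaw": 0}

```text
clock: 26.6
tool_pos: [0.4906, -0.3881, 0.1583]
eef_rot: [0.999, 0.041, 0.013, -0.022]
contact_force: [-0.2, -0.3, -0.9]
opening: 0.999
```

```bash
python3 - <<'E'
from h import *
go(.58,-.12,.015,.08);tilt();wl()
import pickle
s=r.snapshot('top'); pickle.dump(s,open('top17.pkl','wb')); f=s['frame'][145:225,180:300][:,:,::-1]; cv2.imwrite('pics/top17.png',cv2.resize(f,None,fx=6.6,fy=6.6,interpolation=cv2.INTER_CUBIC))
s=r.snapshot('side'); pickle.dump(s,open('side17.pkl','wb')); f=s['frame'][150:290,170:330][:,:,::-1]; cv2.imwrite('pics/side17.png',cv2.resize(f,None,fx=4.2,fy=4.2,interpolation=cv2.INTER_CUBIC))
E
```

```text
t 26.6 tcp [ 0.4906 -0.3881  0.1583] ang 0.0818 tilt -0.99868 F [-0.2 -0.3 -0.9] op 1.0 q [ 0.71  0.79 -0.15  1.63  0.09  0.74 -0.95]
tool shift [ 0.107  -0.2533  0.1575] yaw 0.002
lean tool x -0.0277 y 0.0434
world lean x -0.0240 y -0.0455
```

View pics/top17.png

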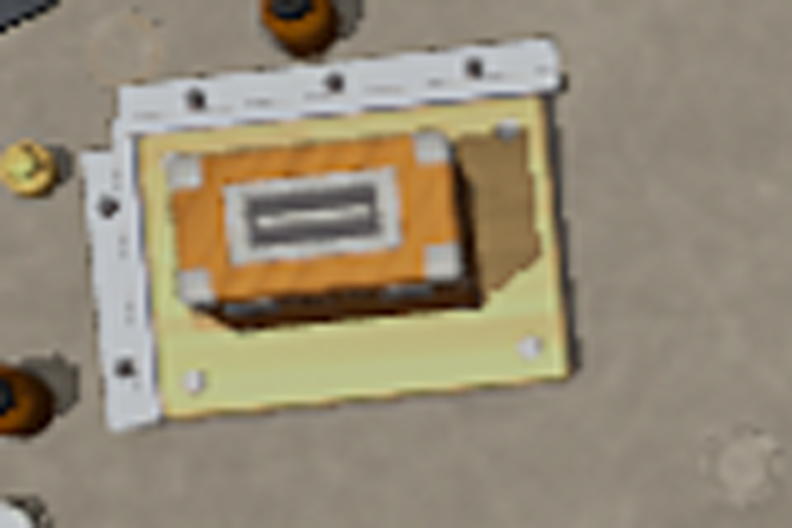

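View pics/side17.png

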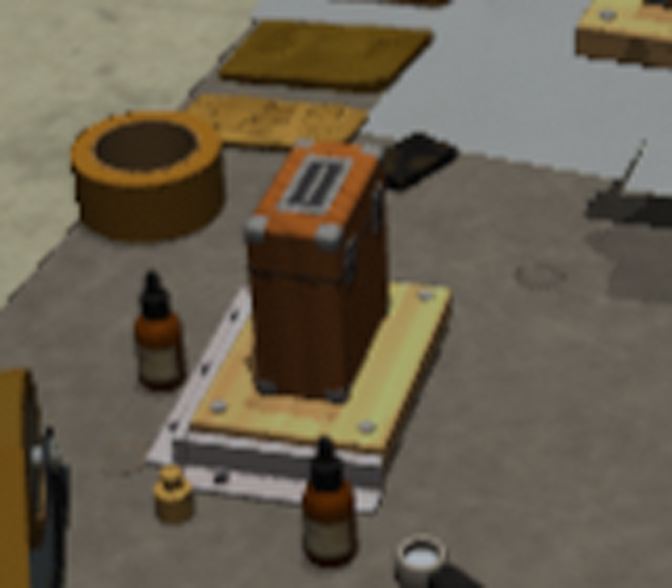

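Both edges look home. Checking the gaps at the corner more closely.

```bash
python3 - <<'E'
from h import *
import pickle
s=pickle.load(open('top17.pkl','rb'))
f=s['frame'][155:215,190:215][:,:,::-1]; a=cv2.resize(f,None,fx=10,fy=10,interpolation=cv2.INTER_NEAREST)
s2=pickle.load(open('side17.pkl','rb'))
g=s2['frame'][215:270,205:265][:,:,::-1]; b=cv2.resize(g,None,fx=9,fy=9,interpolation=cv2.INTER_CUBIC)
b=cv2.copyMakeBorder(b,0,600-b.shape[0],0,0,0); cv2.imwrite('pics/z17.png',np.hstack([a,b]))
E
```

```text
(no output)
```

View pics/z17.png

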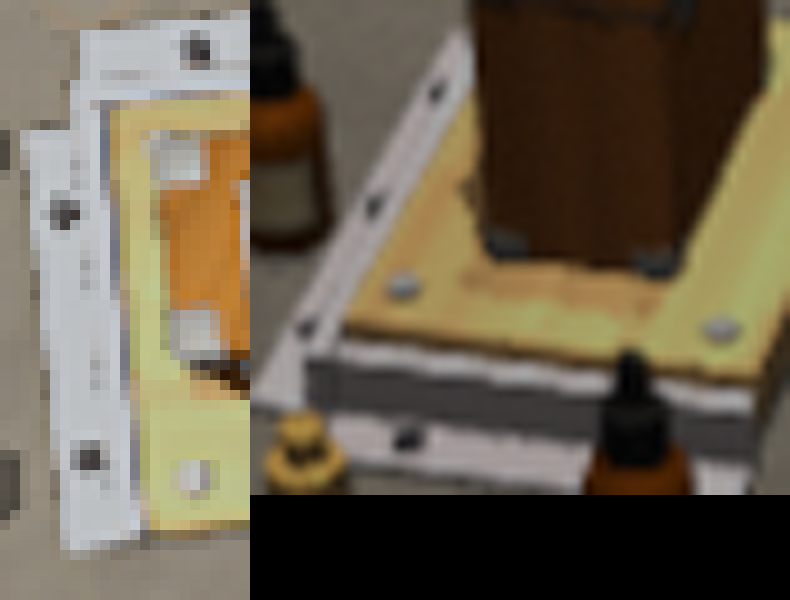

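```bash
python3 - <<'E'
from h import *
import pickle
s=pickle.load(open('top17.pkl','rb'))
cv=lambda a:(np.array(a,float)+.5)/6.6-.5+[180,145]
b=pts(s,cv([(139,139),(545,95),(572,377),(163,417)]),.03); c,a=pose(b); print(b.round(4),c,a,instop(c))
st=pts(s,cv([(131,135),(558,88),(156,424)]),.024); print(st.round(4)); print((b[0]-st[0]).round(4))
o=s['z_map']; p=pts(s,cv([(200,395),(530,365),(180,240),(500,130),(300,360)])); print(p.round(4))
s0=pickle.load(open('top0.pkl','rb'))
m=np.abs(s0['frame'].astype(int)-s['frame']).sum(2)
for n,(u,v) in dict(b1=(226,146),b2=(181,205),loupe=(179,230),stone=(330,167),w=(184,170),torch=(132,281)).items(): print(n,m[v-8:v+9,u-8:u+9].mean().round(1))
r.finish_job()
E
```

```text
[[ 0.7107 -0.0218  0.03  ]
 [ 0.725  -0.1918  0.03  ]
 [ 0.6065 -0.2005  0.03  ]
 [ 0.5941 -0.0304  0.03  ]] [ 0.65907142 -0.11113189] 0.07693811690153284 [-0.05926819 -0.08446564]
[[ 0.7135 -0.0173  0.024 ]
 [ 0.7289 -0.1971  0.024 ]
 [ 0.5916 -0.0263  0.024 ]]
[-0.0028 -0.0045  0.006 ]
[[ 0.6027 -0.0461  0.0311]
 [ 0.6116 -0.1834  0.0347]
 [ 0.6519 -0.06    0.1493]
 [ 0.71   -0.173   0.0343]
 [ 0.6164 -0.0877  0.0304]]
b1 26.6
b2 26.1
loupe 32.3
stone 21.4
w 35.7
torch 32.2
the job is handed in; nothing more can be done
```

The small weights case is in the corner stop and I handed the job in at about 27 s of the 72 s. No verdict was reported.

**What I did:** I pushed only on the board, at 13–20 mm above the worktop. The order was from the right, then from the front to the long rail, then from the right along that rail to the short rail. A last short push from the front closed the back gap. While pushing, the hand crept into a lean of up to 0.05 rad towards the tall case. I backed off each time, and once dragged the fingertips on the bare worktop (about 39 N down on the fingers) to take the lean out.

**Last checks, from the top camera:**
- **Position:** the case origin measured x = -59, y = -84 mm in the stop frame, against a target of -60, -85. Its angle measured 0.077 rad, against about 0.08 rad for the stop.
- **Back gap:** a direct corner-to-corner reading gave about 3 mm.
- **Left gap:** the same reading gave about 4.5 mm, while the zoomed picture suggested 2–3 mm. The readings differ by a few millimetres, about the picture's resolution. All are inside 6 mm, but I did not do another push from the right to close it further.
- **Level:** it looked flat. The depth points on the board read 30–35 mm high and the one on the case top read 149 mm.
- **Contact:** the last contact pushes ended at about 8–9 N, with the tip stalled at each rail. When I handed in, the hand was clear at 0.16 m height.

**Checks that failed or were missing:**
- **Bystanders:** my pixel comparison for them told me nothing, as all six differed by a similar amount. I am relying on the pictures, where the bottles, weight, loupe and touchstone look unmoved. I did not check the torch up close at the end, but the hand never went near it.
- **Tall case:** I did not measure contact on it directly. At the strongest lean the gripper body may have brushed it, with total force under 8 N.

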